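# Fetch the stray die from behind the tea things

### The job

One of the four dice has rolled off the dice mat and lies behind the cologne bottle, the toothpick dispenser and the tea glass. First move all three aside and stand them on the round metal tea tray, then take the die from where they stood and lay it on a free part of the mat, without disturbing the three dice there. Last, stand the bottle and the dispenser back exactly where they stood and the glass back in the middle of its saucer, knocking nothing over.

Things in the scene. Friction and masses are not known exactly. Their poses are not given: they have to be found in the camera images.
- cologne: closed cologne bottle of pale yellow glass, loose, upright, about 0.19 kg: round straight-sided body 46 mm in diameter up to 86 mm height, then a shoulder and a 25 mm brass cap, 120 mm tall in all. Origin at the centre of its underside, z up. It stands 53 to 67 mm from the stray die on the robot's side, or 88 to 108 mm to its left or right. It must go back to its starting place
- dispenser: empty steel push dispenser for toothpicks, loose, upright, about 0.15 kg: round body 44 mm in diameter (foot 48 mm), straight-sided from 8 to 66 mm, domed top with a push knob, 90 mm tall in all. Origin at the centre of its underside, z up. Like the bottle it stands 53 to 67 mm from the stray die on the robot's side, or 88 to 108 mm to its left or right. It must go back to its starting place
- tea_glass: clear empty tulip tea glass, loose, upright, about 0.11 kg, 88 mm tall: foot 39 mm in diameter, belly 50 mm at 18 mm height, waist 38 mm at 47 mm height (the place to grip it), rim 58 mm with a thin gilt line. Origin at the centre of its underside, z up. At the start it stands in the middle of the saucer
- saucer: white saucer with a gilt line, loose, 0.14 kg, 96 mm in diameter, rim 11 mm high, flat middle 50 mm across whose upper face is 4 mm above the table. Origin at the centre of its underside, z up. It stays where it is, 88 to 108 mm to the left or right of the stray die; only the glass leaves it and comes back onto it
- stray_die: the fourth ivory die, a 20 mm cube of 12 g with black pips, flat on the bare table. Origin at the cube's centre, axes along its edges. The bottle, dispenser and glass stand to its left, right and robot's side. On its far side, only 11 to 19 mm away, is a shut beech box 50 mm high: grip it with the fingers to its left and right (its edges are turned at most 27 degrees from the world axes)
- tea_tray: side area: round metal tea tray 260 mm in diameter, fixed, with a flat floor 232 mm across whose upper face is 3 mm above the table, and a sloping rim 14 mm high. Origin at the centre of its underside. Bare at the start; it has room for all three things at once
- dice_mat: pale green silicone dice mat, fixed, 150 mm along its x and 200 mm along its y, 3 mm thick, flat apart from a thin lip 5 mm high along its edges. Origin at the centre of its underside, z up
- mat_die1: one of three ivory dice already lying flat on the dice mat, a 20 mm cube with black pips; origin at the centre of the cube
- mat_die2: one of three ivory dice already lying flat on the dice mat, a 20 mm cube with black pips; origin at the centre of the cube
- mat_die3: one of three ivory dice already lying flat on the dice mat, a 20 mm cube with black pips; origin at the centre of the cube
Things that resemble listed ones, but are neither listed nor needed, are in the scene too. Several things have the shape of the saucer; the one meant has the colours described above. Leave any orange look-alike of the tea_glass alone.

How it is judged:
By the outcome, as a careful person would: the job done as asked, in the order asked, and still so for the second after the job is handed in, with the robot touching nothing.
It also fails if it takes over 136 s, if anything falls off the work surface, if the arm or the gripper's body presses on something with over 40 N, if the wrist force passes 120 N, or if a joint passes its speed limit or range.

### The arm

A 6-joint arm with a two-finger parallel gripper is mounted at the origin on the work surface. World frame = base frame: x ahead of the robot, y to its left, z up, the work surface at z = 0. Lengths are in m, angles in rad, forces in N, time in s.
With the tool pointing down it reaches from about 0.4 to 0.825 m from the base axis. Payload 7 kg.
Tool frame: the origin (TCP) lies at the centre of the arm's flange, where the gripper is bolted on; the fingertips stand 178 mm ahead of it and the grasp point (between the pads) lies 159 mm ahead of it (arm.tip_reach is the distance from the TCP to the fingertips, in m); z points along the fingers, y is the direction in which the jaws open and shut (so a half turn about z gives the same grasp; the last joint's range is limited). The gripper opens to 88 mm and grips with 3 to 60 N. Pads are 19 mm wide; open, the fingers measure 130 mm over their backs; the gripper's body (78 mm by 193 mm) begins 47 mm behind the grasp point.
Start: joints at [-0.889, 0.359, 0.012, 0, -1.224, -0.288], TCP at [0.259, -0.623, 0.405] pointing down, gripper open.
Joint ranges: [-3.07, 3.07], [-1.43, 2.12], [-1.02, 1.25], [-3.03, 1.67], [-3.05, -0], [-3.03, 3.03]. Speed limits (rad/s): [2.39, 2.39, 3.01, 3.14, 3.14, 3.14].

### API

Orientations are given as [roll, pitch, yaw] about the fixed x, y, z axes, in that order (R = Rz(yaw) Ry(pitch) Rx(roll)).
In Python, from station import arm gives the robot as it stands.
- The arm moves only by the shell command python3 -m inch 'ROWS' [OPENING] [FORCE]. ROWS is JSON, a list that holds one entry, the list of rows, each a list of 6 numbers: the shift along the world's x, y, z in units of 200 mm (1.0 is 200 mm), then the turn, a rotation vector about the world's x, y, z in units of 180 degrees (1.0 is 180 degrees). A call has 1 to 8 rows; each row is the pose to reach, as a shift and turn from the pose commanded when the call began, turning the shorter way round; what a row does not reach only later rows make up. A row lasts 1/8 s, in which the tool goes at most 62.5 mm and 10.7 degrees, less where a joint would pass 70% of its speed; a pose out of reach is approached as far as the arm can. A call with a number of a shift or a turn outside -1 to 1 is refused whole. A call with a gripper value outside its range is refused whole. OPENING is the finger opening in mm, from 0 to 87.6, set as the call begins (- or left out, the last holds). The fingers move at their own pace and stop on an object; FORCE is the grip in N (left out, the last holds). Time passes only in rows, so rows that repeat a pose let the fingers close. It gives the time, the measured TCP pose, the force and the opening at its end, in the units of the state.
- arm.get_state(): the state, without advancing time (a new reading comes with each control period).
- arm.grab_frame(name): name is "scene" or "top" or "wrist"; returns the picture (400x640x3 uint8, blue, green, red); there is no depth.
- arm.camera_params(name): a dict with "vertical_fov" (degrees; the focal length in pixels is half the picture's height over the tangent of half this angle, whatever the lens; pixels are square), "cx", "cy" (the principal point, pixels), "pose" (4x4, takes a point from camera to world coordinates). Camera axes: x right, y down, z forward; pixel columns grow to the right and rows downward; lengths in m; the calibration is good to about 2 mm. A picture is of the moment at which its call begins: read the wrist's pose just before it. camera_params takes no time and is no camera call; for the wrist camera it gives the pose at the moment of the call.
- arm.job_done(): hands the job in, once; it reports no verdict.
Trained networks look in the newest picture that a camera, given by its name, has taken for a name from the list of things; names that differ only in an ending like _2 or _b are one class to them, and where a whole thing is asked for, a point or a joint stands for the part that bears it (a point fixed in the world has none). Each returns a list of dicts, best first, with "score" (0 to 1); they miss things now and then, are a little off and sometimes report something else, mostly with a low value. They report only what shows in the picture. A call takes as long as a camera call. They do not tell look-alikes from the thing itself.
- arm.search_frame(target, camera): "box" ([left, top, right, bottom] in pixels, round what is visible of it).
- arm.regions_of(target, camera): "region" (400x640 bool, what is visible of it) and "box" ([left, top, right, bottom] in pixels, round what is visible of it).
The state is a dict: "t": time; "q": joint angles; "qd": joint speeds; "joint_efforts": joint torques, N m; "eef_pos": TCP position; "ee_rot": TCP orientation; "force": force on the tool from outside, world axes, zero at the start; "moment": the same for the moment, N m; "width": finger opening in m.
Only numpy, scipy, OpenCV 4.12 (cv2) and the standard library are available. Lean on these libraries where they do the work, as an engineer would, in place of code of your own. Each camera call takes 0.05 s, during which the arm holds its last target.

## Working session

There is one attempt and no reset: what is moved stays moved. The work goes in short steps, Python scripts to look and compute and a shell command to move; the robot and the scene stay as the last step left them, time stands still between calls to the robot, and variables do not carry over. Pictures are saved under pics/ and viewed, and the job is handed in when it is done.

```bash
ls -la; mkdir -p pics; cat > h.py <<'E'
import numpy as np, cv2, json
from station import arm
def K(name):
    p=arm.camera_params(name); f=200/np.tan(np.radians(p["vertical_fov"])/2)
    return f,p["cx"],p["cy"],np.array(p["pose"])
def pix2z(name,u,v,z,cam=None):
    f,cx,cy,T=cam or K(name)
    d=T[:3,:3]@np.array([(u-cx)/f,(v-cy)/f,1.]); o=T[:3,3]
    return o+d*(z-o[2])/d[2]
def proj(name,P,cam=None):
    f,cx,cy,T=cam or K(name)
    q=T[:3,:3].T@(np.array(P)-T[:3,3]); return np.array([cx+f*q[0]/q[2],cy+f*q[1]/q[2]])
E
python3 - <<'E'
from h import *
s=arm.get_state(); print({k:np.round(v,3) for k,v in s.items()})
for n in("scene","top"):
    cv2.imwrite(f"pics/{n}0.png",arm.grab_frame(n)); f,cx,cy,T=K(n); print(n,f,cx,cy,np.round(T,3).tolist())
    for t in("cologne","dispenser","tea_glass","saucer","stray_die","tea_tray","dice_mat","mat_die1"):
        print(t,[(round(r["score"],2),np.round(r["box"]).tolist()) for r in arm.search_frame(t,n)][:6])
print(arm.get_state()["t"], arm.tip_reach)
E
```

```text
total 12
drwxr-xr-x  3 agent agent 4096 Dec  6 06:38 .
drwxr-xr-x 23 root  root  4096 Dec  6 06:38 ..
drwxr-xr-x  2 agent agent 4096 Dec  6 06:38 pics
{'t': np.float64(0.0), 'q': array([-0.889,  0.359,  0.011, -0.   , -1.224, -0.288]), 'qd': array([ 0.002,  0.001, -0.   , -0.001, -0.   , -0.001]), 'joint_efforts': array([-1.0000e-03, -5.8272e+01,  2.9306e+01,  6.9970e+00,  7.0000e-03,
       -0.0000e+00]), 'eef_pos': array([ 0.259, -0.623,  0.404]), 'ee_rot': array([ 3.14 , -0.   , -2.748]), 'force': array([ 0.511, -0.167,  0.941]), 'moment': array([-0.016,  0.006, -0.033]), 'width': np.float64(0.088)}
scene 449.65998259451254 320.03332582750033 198.32143076717662 [[0.378, 0.549, -0.746, 1.424], [0.926, -0.243, 0.29, -0.31], [-0.022, -0.8, -0.6, 0.691], [0.0, 0.0, 0.0, 1.0]]
cologne [(0.94, [318.0, 169.0, 336.0, 218.0]), (0.34, [362.0, 126.0, 454.0, 179.0])]
dispenser [(0.72, [290.0, 199.0, 308.0, 240.0])]
tea_glass [(0.96, [355.0, 169.0, 377.0, 212.0]), (0.76, [283.0, 161.0, 308.0, 197.0])]
saucer [(0.81, [226.0, 227.0, 269.0, 261.0]), (0.73, [346.0, 194.0, 383.0, 213.0]), (0.72, [2
[... 244 characters left out ...]
, 151.0, 212.0]), (0.5, [192.0, 211.0, 202.0, 219.0])]
top 488.6553100120804 324.5921308042097 197.74340645103172 [[0.003, -0.99, 0.143, 0.442], [-1.0, -0.002, 0.005, -0.027], [-0.005, -0.143, -0.99, 1.21], [0.0, 0.0, 0.0, 1.0]]
cologne [(0.78, [302.0, 178.0, 322.0, 200.0]), (0.69, [305.0, 165.0, 317.0, 177.0])]
dispenser [(0.83, [338.0, 166.0, 356.0, 189.0])]
tea_glass [(0.82, [315.0, 217.0, 338.0, 245.0]), (0.68, [260.0, 167.0, 286.0, 194.0])]
saucer [(0.9, [371.0, 104.0, 412.0, 141.0]), (0.78, [381.0, 160.0, 418.0, 196.0]), (0.37, [304.0, 182.0, 321.0, 202.0])]
stray_die []
tea_tray [(0.7, [122.0, 207.0, 232.0, 318.0])]
dice_mat []
mat_die1 [(0.5, [428.0, 232.0, 436.0, 240.0])]
0.9 0.1781
```

```bash
python3 - <<'E'
import cv2
a=cv2.imread("pics/scene0.png");b=cv2.imread("pics/top0.png")
cv2.imwrite("pics/scene0c.png",cv2.resize(a[110:330,120:480],(800,489),interpolation=cv2.INTER_CUBIC))
cv2.imwrite("pics/top0c.png",cv2.resize(b[80:330,110:510],(800,500),interpolation=cv2.INTER_CUBIC))
E
```

```text
(no output)
```

View pics/scene0c.png

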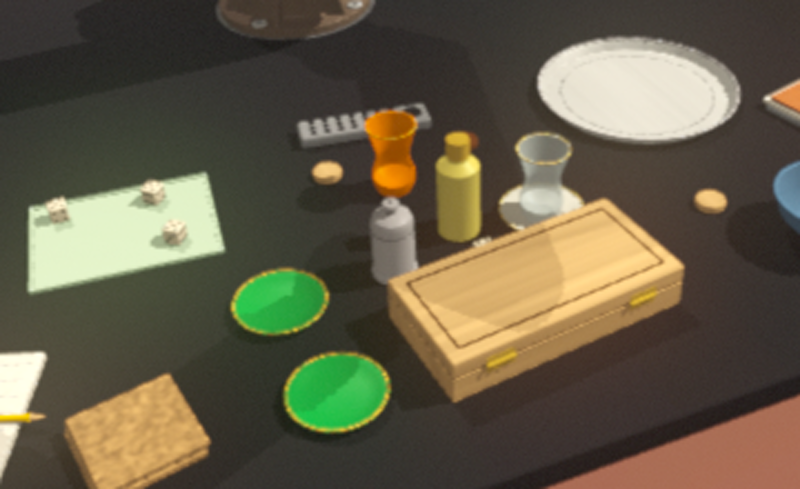

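View pics/top0c.png

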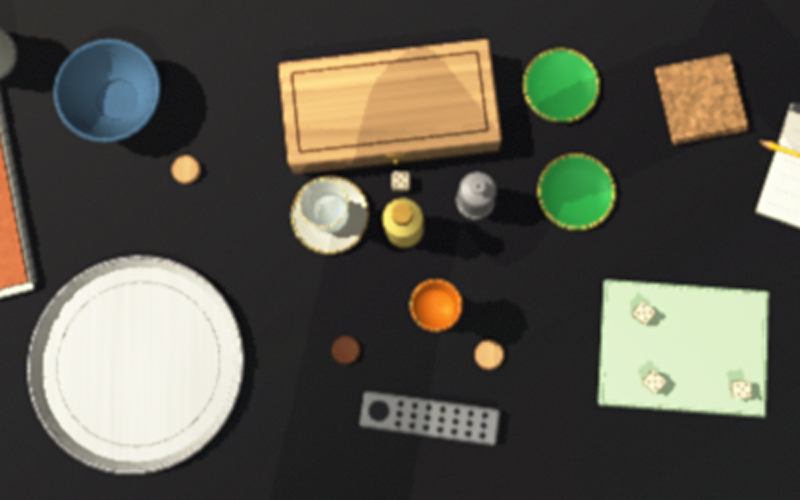

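Scene crop: the wanted clear glass stands on the white gilt-edged saucer (top crop 325,210). The orange glass (435,305) and the two green saucers are look-alikes. The bottle (403,222) is on the robot's side of the die (400,180), the dispenser at (477,195), the tray at (135,365), and the mat at (685,348) with three dice.

```bash
python3 - <<'E'
from h import *
c=lambda x,y:(110+x/2,80+y/2)
for n,x,y,z in [("cap",402,211,.12),("knob",480,184,.09),("glass rim",325,205,.09),("saucer",329,215,.009),("die",400,180,.02),("tray",135,364,.012),
 ("mat TL",604,281,.004),("mat TR",768,292,.004),("mat BL",599,404,.004),("mat BR",765,415,.004),("d1",643,312,.023),("d2",653,381,.023),("d3",740,389,.023),("orange rim",435,305,.088),
 ("box NL",288,170,0.0),("box NR",500,152,0.0),("boxtopNL",290,163,0.05),("boxtopNR",499,146,0.05),("green near",576,191,.01),("remote l",360,412,.01),("remote r",498,436,.01)]:
    print(n,np.round(pix2z("top",*c(x,y),z)*1000,0))
E
```

```text
cap [627.  10. 120.]
knob [664. -80.  90.]
glass rim [639. 101.  90.]
saucer [641. 105.   9.]
die [683.  16.  20.]
tray [456. 337.  12.]
mat TL [ 560. -236.    4.]
mat TR [ 546. -438.    4.]
mat BL [ 409. -227.    4.]
mat BR [ 397. -428.    4.]
d1 [ 520. -279.   23.]
d2 [ 437. -289.   23.]
d3 [ 428. -393.   23.]
orange rim [523. -27.  88.]
box NL [700. 159.  -0.]
box NR [ 723. -109.    0.]
boxtopNL [698. 149.  50.]
boxtopNR [ 719. -105.   50.]
green near [ 672. -203.   10.]
remote l [399.  63.  10.]
remote r [ 371. -104.   10.]
```

```bash
python3 -m inch '[[[0.1,0.25,0,0,0,0.055],[0.2,0.5,0,0,0,0.11],[0.3,0.75,0,0,0,0.165],[0.4,1,0,0,0,0.22],[0.4,1,0,0,0,0.275],[0.4,1,0,0,0,0.33],[0.4,1,0,0,0,0.375]]]' 70; python3 -m inch '[[[0.1,0.25,0,0,0,0],[0.2,0.5,0,0,0,0],[0.3,0.75,0,0,0,0],[0.4,1,0,0,0,0]]]'; python3 -m inch '[[[0.1,0.25,0.05,0,0,0],[0.2,0.5,0.1,0,0,0],[0.3,0.75,0.1,0,0,0],[0.4,1,0.1,0,0,0],[0.4,1,0.1,0,0,0]]]'
python3 - <<'E'
from h import *
n="wrist"
f,cx,cy,T=K(n); print(f,cx,cy,np.round(T,3).tolist()); cv2.imwrite("pics/w1.png",arm.grab_frame(n)); s=arm.get_state(); print(s["eef_pos"],s["ee_rot"],s["q"],s["t"])
for t in("cologne","dispenser","tea_glass","saucer","stray_die"):
        print(t,[(round(r["score"],2),np.round(r["box"]).tolist()) for r in arm.search_frame(t,n)][:6])
E
```

```text
t: 1.78
eef_pos: [0.3391, -0.423, 0.405]
ee_rot: [-3.141, -0.0, -1.564]
force: [-0.3, -0.2, 0.0]
width: 0.0697
t: 2.28
eef_pos: [0.4192, -0.2218, 0.4051]
ee_rot: [-3.141, -0.0, -1.57]
force: [0.9, -0.5, -0.2]
width: 0.0697
t: 2.9
eef_pos: [0.5, -0.0205, 0.4246]
ee_rot: [-3.141, 0.0, -1.566]
force: [-1.1, 0.3, 0.7]
width: 0.0699
319.31956281948055 323.92980140509735 200.80790239802295 [[-1.0, -0.005, -0.001, 0.501], [-0.005, 0.952, 0.307, -0.106], [-0.0, 0.307, -0.952, 0.404], [0.0, 0.0, 0.0, 1.0]]
[ 0.49936702 -0.02182787  0.42452678] [ 3.14133572e+00 -7.54973562e-05 -1.56679716e+00] [ 3.50130874e-01  5.38136668e-02 -3.33396113e-01 -1.74385289e-05
 -1.18385386e+00 -3.46125139e-01] 2.95
cologne []
dispenser [(0.7, [147.0, 100.0, 213.0, 148.0]), (0.2, [189.0, 230.0, 244.0, 256.0])]
tea_glass [(0.87, [197.0, 242.0, 225.0, 272.0]), (0.81, [273.0, 146.0, 328.0, 210.0]), (0.22, [184.0, 230.0, 244.0, 258.0])]
saucer [(0.88, [185.0, 232.0, 246.0, 258.0]), (0.75, [121.0, 0.0, 210.0, 52.0])]
stray_die [(0.6, [170.0, 185.0, 192.0, 204.0]), (0.52, [184.0, 175.0, 245.0, 235.0])]
```

View pics/w1.png

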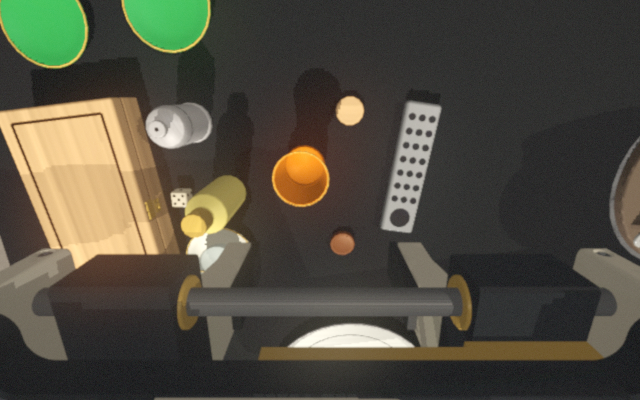

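Wrist view: dispenser (175,125), die (181,198), bottle (213,207), orange glass (300,178), and part of the saucer and clear glass (215,250). I'll shift for an unobstructed view.

```bash
python3 -m inch '[[[0.15,0.25,0,0,0,0],[0.3,0.5,0,0,0,0],[0.4,0.7,0,0,0,0],[0.4,0.7,0,0,0,0],[0.4,0.7,0,0,0,0]]]' 
cat > fit.py <<'E'
from h import *
from scipy.optimize import minimize
M={"cologne":[(0,.023),(.086,.023),(.097,.0125),(.12,.0125)],
"dispenser":[(0,.024),(.006,.024),(.008,.022),(.066,.022),(.078,.014),(.082,.006),(.09,.006)],
"tea_glass":[(.004,.0195),(.022,.025),(.051,.019),(.092,.029)],
"saucer":[(0,.03),(.011,.048)]}
def sil(name,prof,x,y,cam,up=1):
    m=np.zeros((400,640),np.uint8); a=np.linspace(0,2*np.pi,40,endpoint=False)
    R=[np.array([proj(name,(x+r*np.cos(t),y+r*np.sin(t),z),cam) for t in a]) for z,r in prof]
    for i in range(len(R)-1):
        h=cv2.convexHull(np.vstack(R[i:i+2]).astype(np.float32)); cv2.fillConvexPoly(m,np.round(h*16).astype(np.int32),1,cv2.LINE_8,4)
    return m.astype(bool)
def iou(name,prof,p,reg,cam):
    s=sil(name,prof,p[0],p[1],cam); return (s&reg).sum()/max(1,(s|reg).sum())
def fit(name,obj,p0,reg,cam):
    r=minimize(lambda p:-iou(name,M[obj],p/1000,reg,cam),np.array(p0)*1000,method="Nelder-Mead",options=dict(initial_simplex=np.array([p0,[p0[0]+.012,p0[1]],[p0[0],p0[1]+.012]])*1000,xatol=.2,fatol=1e-4))
    return r.x,-r.fun
E
python3 - <<'E'
from fit import *
n="wrist"
img=arm.grab_frame(n); cam=K(n); cv2.imwrite("pics/w2.png",img)
g={"cologne":(.627,.01),"dispenser":(.664,-.08),"tea_glass":(.639,.101),"saucer":(.641,.105)}
out=img.copy()
for o,p in g.items():
    c=proj(n,(*p,.05),cam)
    for r in arm.regions_of(o,n):
        b=r["box"]; m=np.array(r["region"])
        if abs((b[0]+b[2])/2-c[0])<50 and abs((b[1]+b[3])/2-c[1])<50:
            x,s=fit(n,o,p,m,cam); print(o,round(r["score"],2),np.round(b),np.round(x,1),round(s,3))
            cs,_=cv2.findContours(sil(n,M[o],*(x/1000),cam).astype(np.uint8),0,1); cv2.drawContours(out,cs,-1,(0,0,255),1)
for t in ["stray_die"]: print([(round(r["score"],2),np.round(r["box"]).tolist()) for r in arm.search_frame(t,n)])
cv2.imwrite("pics/w2o.png",out[:, :]); s=arm.get_state(); print(s["eef_pos"],s["t"])
E
```

```text
t: 3.82
eef_pos: [0.5788, 0.1158, 0.4244]
ee_rot: [3.141, -0.0, -1.57]
force: [-0.0, -1.1, 0.3]
width: 0.07
cologne 0.9 [253.  51. 301. 103.] [625.9  12.2] 0.897
dispenser 0.77 [226.   0. 270.  23.] [663.4 -77.6] 0.985
tea_glass 0.67 [231. 143. 291. 201.] [641.9 104.1] 0.966
saucer 0.81 [237. 125. 309. 196.] [642.6 105.3] 0.443
[(0.91, [221.0, 76.0, 244.0, 94.0])]
[0.57870885 0.11583098 0.42512818] 4.125
```

View pics/w2o.png

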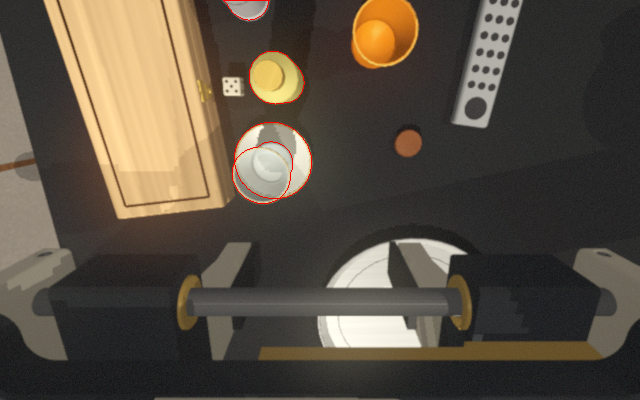

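Overlay matches: bottle (277,77), glass in the saucer (265,165), die (233,86), dispenser at the top edge. Next I'll cross-check against the starting top and scene pictures and measure the die.

```bash
python3 - <<'E'
from fit import *
P={"cologne":(.626,.012),"dispenser":(.6634,-.0776),"tea_glass":(.642,.104),"saucer":(.6426,.1053)}
ims=[]
for n,(x0,y0,x1,y1) in(("top",(240,110,370,220)),("scene",(260,150,400,250))):
    im=cv2.imread(f"pics/{n}0.png"); im=cv2.resize(im,None,fx=1,fy=1); cam=K(n)
    big=cv2.resize(im[y0:y1,x0:x1],None,fx=5,fy=5,interpolation=cv2.INTER_CUBIC)
    for o,p in P.items():
        s=sil(n,M[o],*p,cam).astype(np.uint8)[y0:y1,x0:x1]; s=cv2.resize(s,None,fx=5,fy=5)
        cs,_=cv2.findContours(s,0,1); cv2.drawContours(big,cs,-1,(0,0,255),1)
    cv2.imwrite(f"pics/ov_{n}.png",big)
# die in w2
im=cv2.imread("pics/w2.png"); cam=K("wrist")
g=cv2.cvtColor(im,cv2.COLOR_BGR2GRAY)[66:104,212:252]
big=cv2.resize(im[66:104,212:252],None,fx=15,fy=15,interpolation=cv2.INTER_CUBIC); cv2.imwrite("pics/die.png",big)
m=(g>120).astype(np.uint8); cs,_=cv2.findContours(m,0,2); c=max(cs,key=cv2.contourArea); r=cv2.minAreaRect(c); bp=cv2.boxPoints(r)+[212,66]; print(np.round(bp,1))
q=[pix2z("wrist",*b,.02,cam)*1000 for b in bp]; print(np.round(q,1)[:,:2])
E
```

```text
[[222.  77.]
 [243.  77.]
 [243.  95.]
 [222.  95.]]
[[693.7   8.3]
 [670.1   8.3]
 [671.6  27.5]
 [695.6  27.5]]
```

View pics/ov_top.png

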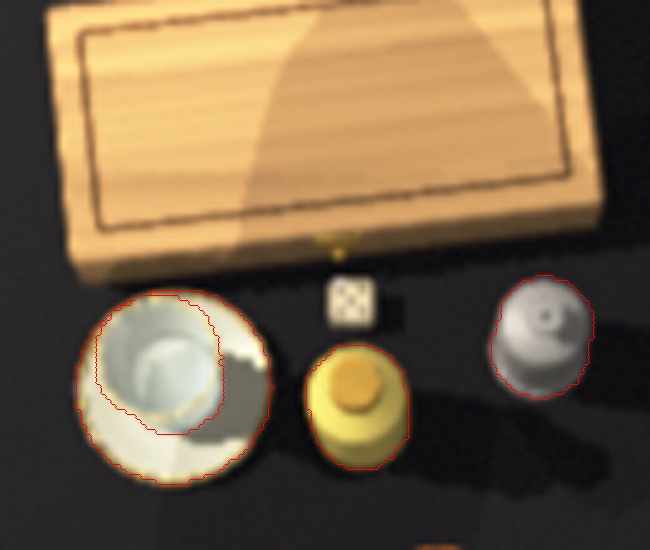

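View pics/die.png

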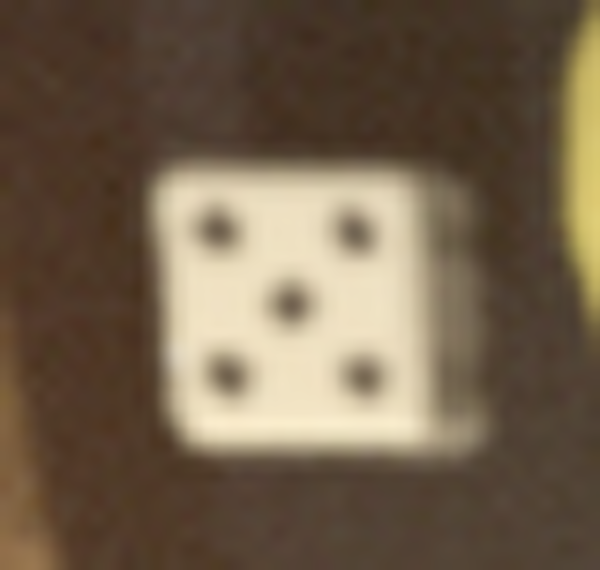

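View pics/ov_scene.png

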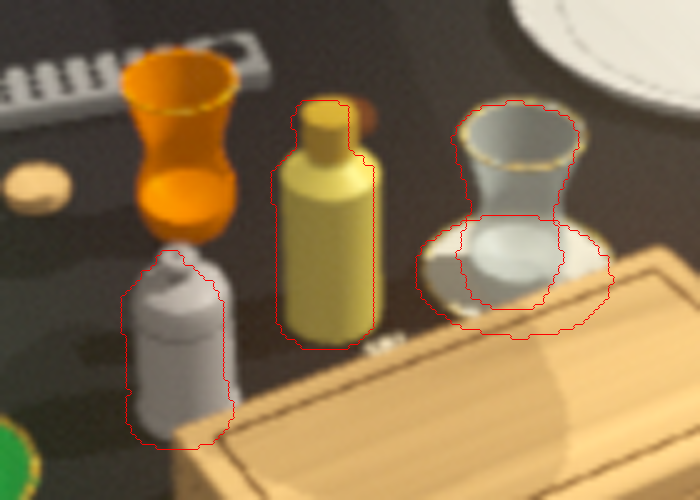

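Fits agree to about 2 mm in all three cameras. Bottle first, gripping along x: approach from above.

```bash
python3 -m inch '[[[0.1,-0.2,0,0,0,0],[0.235,-0.4,0,0,0,0],[0.235,-0.52,0,0,0,0],[0.235,-0.52,-0.1,0,0,0],[0.235,-0.52,-0.3,0,0,0],[0.235,-0.52,-0.45,0,0,0],[0.235,-0.52,-0.5,0,0,0],[0.235,-0.52,-0.5,0,0,0]]]' 70; python3 - <<'E'
from h import *
s=arm.get_state(); print(s["eef_pos"],s["ee_rot"]); cv2.imwrite("pics/s3.png",arm.grab_frame("scene")[110:300,200:460]); cv2.imwrite("pics/w3.png",arm.grab_frame("wrist"))
E
```

```text
t: 5.12
eef_pos: [0.6261, 0.0125, 0.3248]
ee_rot: [3.141, -0.0, -1.57]
force: [-0.2, -0.5, 0.4]
width: 0.0701
[0.62607326 0.01252626 0.32480389] [ 3.14125212e+00 -3.82622936e-04 -1.56974085e+00]
```

View pics/s3.png

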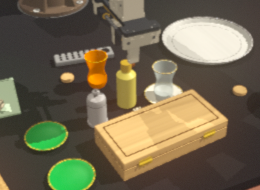

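View pics/w3.png

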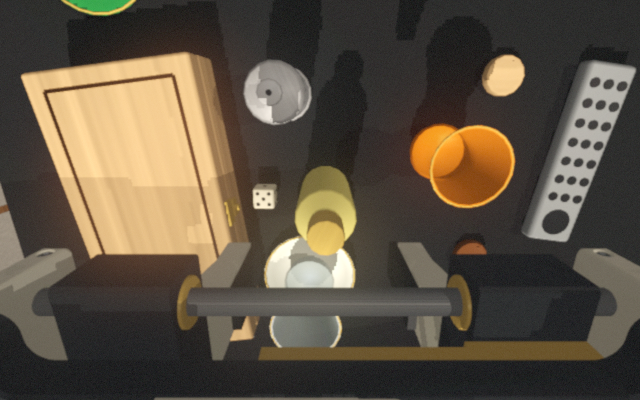

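The fingers (columns 250 and 400) straddle the bottle cap (326,237). Descending, and refining the dispenser fit from this view.

```bash
python3 - <<'E'
from fit import *
n="wrist"; im=arm.grab_frame(n); cam=K(n)
for r in arm.regions_of("dispenser",n): 
    print(np.round(r["box"]),round(r["score"],2),fit(n,"dispenser",(.6634,-.0776),np.array(r["region"]),cam))
E
python3 -m inch '[[[0,0,-0.12,0,0,0],[0,0,-0.25,0,0,0],[0,0,-0.35,0,0,0],[0,0,-0.42,0,0,0],[0,0,-0.438,0,0,0],[0,0,-0.438,0,0,0]]]' 70
python3 -m inch '[[[0,0,0,0,0,0],[0,0,0,0,0,0],[0,0,0,0,0,0],[0,0,0,0,0,0],[0,0,0,0,0,0]]]' 40 30
```

```text
[245.  55. 310. 124.] 0.88 (array([662.8428342 , -76.77859495]), np.float64(0.9390891310421906))
t: 6.08
eef_pos: [0.6262, 0.0127, 0.2376]
ee_rot: [-3.141, 0.0, -1.569]
force: [-0.9, 0.1, 0.1]
width: 0.0703
t: 6.7
eef_pos: [0.626, 0.0127, 0.2374]
ee_rot: [-3.141, -0.0, -1.57]
force: [-2.3, 0.8, 4.8]
width: 0.0455
```

Gripped (45.5 mm). Lift and carry to the tray at about (0.396, 0.337).

```bash
python3 -m inch '[[[0,0,0.04,0,0,0],[0,0,0.12,0,0,0],[0,0,0.25,0,0,0],[0,0,0.4,0,0,0],[0,0,0.55,0,0,0],[0,0,0.65,0,0,0],[0,0,0.7,0,0,0]]]'; python3 -m inch '[[[-0.08,0.08,0,0,0,0],[-0.25,0.22,0,0,0,0],[-0.42,0.38,0,0,0,0],[-0.6,0.54,0,0,0,0],[-0.78,0.7,0,0,0,0],[-0.9,0.85,0,0,0,0],[-0.98,0.95,0,0,0,0],[-1,1,0,0,0,0]]]'; python3 -m inch '[[[-0.03,0.12,0,0,0,0],[-0.07,0.3,0,0,0,0],[-0.11,0.45,0,0,0,0],[-0.14,0.57,0,0,0,0],[-0.15,0.62,0,0,0,0],[-0.15,0.62,-0.1,0,0,0],[-0.15,0.62,-0.25,0,0,0],[-0.15,0.62,-0.4,0,0,0]]]'
python3 - <<'E'
from h import *
cv2.imwrite("pics/s4.png",cv2.resize(arm.grab_frame("scene")[60:310,200:520],(640,500))); print(arm.get_state()["eef_pos"])
E
```

```text
t: 7.58
eef_pos: [0.626, 0.0127, 0.3793]
ee_rot: [-3.139, 0.001, -1.57]
force: [0.3, -0.1, -2.1]
width: 0.0453
t: 8.57
eef_pos: [0.4244, 0.2134, 0.3767]
ee_rot: [3.141, -0.0, -1.568]
force: [0.1, 0.4, -0.7]
width: 0.0454
t: 9.57
eef_pos: [0.3961, 0.3362, 0.2963]
ee_rot: [-3.142, 0.0, -1.57]
force: [-1.1, 0.2, -1.8]
width: 0.0455
[0.39518671 0.33506992 0.29228125]
```

View pics/s4.png

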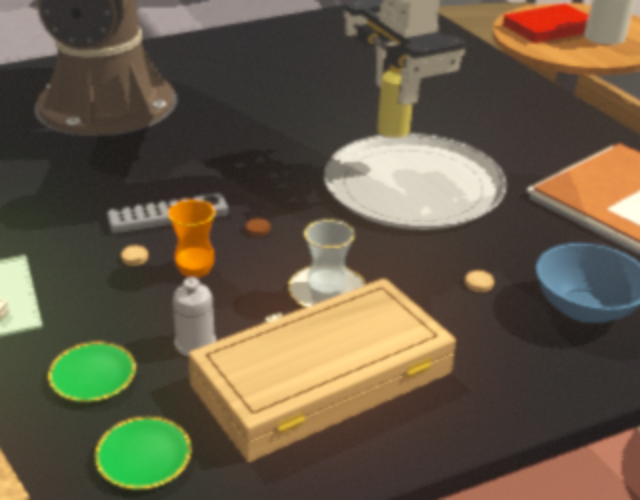

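Bottle hangs over the near part of the tray. Checking the settled pose before I lower it.

```bash
python3 -m inch '[[[0,0,-0.1,0,0,0],[0,0,-0.18,0,0,0],[0,0,-0.22,0,0,0],[0,0,-0.22,0,0,0],[0,0,-0.22,0,0,0]]]'; python3 - <<'E'
from h import *
print(arm.get_state()["eef_pos"])
E
```

```text
t: 10.25
eef_pos: [0.3962, 0.3369, 0.2538]
ee_rot: [-3.141, 0.001, -1.57]
force: [0.0, -0.2, -1.7]
width: 0.0453
[0.39619807 0.33690762 0.25380967]
```

```bash
python3 -m inch '[[[0,0,-0.03,0,0,0],[0,0,-0.05,0,0,0],[0,0,-0.062,0,0,0],[0,0,-0.064,0,0,0],[0,0,-0.064,0,0,0]]]'; python3 -m inch '[[[0,0,0,0,0,0],[0,0,0,0,0,0],[0,0,0,0,0,0],[0,0,0,0,0,0]]]' 70;  python3 -m inch '[[[0,0,0.1,0,0,0],[0,0,0.3,0,0,0],[0,0,0.5,0,0,0],[0,0,0.7,0,0,0],[0,0,0.7,0,0,0]]]'
python3 - <<'E'
from h import *
cv2.imwrite("pics/s5.png",cv2.resize(arm.grab_frame("scene")[60:310,200:520],(640,500))); print(arm.get_state()["eef_pos"])
E
```

```text
t: 10.88
eef_pos: [0.3959, 0.3367, 0.2404]
ee_rot: [-3.142, -0.0, -1.57]
force: [-1.1, -1.2, 2.2]
width: 0.0453
t: 11.38
eef_pos: [0.396, 0.3367, 0.2402]
ee_rot: [-3.142, 0.0, -1.57]
force: [0.5, 0.2, 0.1]
width: 0.0698
t: 12.0
eef_pos: [0.3965, 0.3373, 0.3837]
ee_rot: [-3.138, 0.005, -1.569]
force: [-0.6, 0.2, -1.4]
width: 0.0698
[0.39602183 0.33680912 0.38159055]
```

View pics/s5.png

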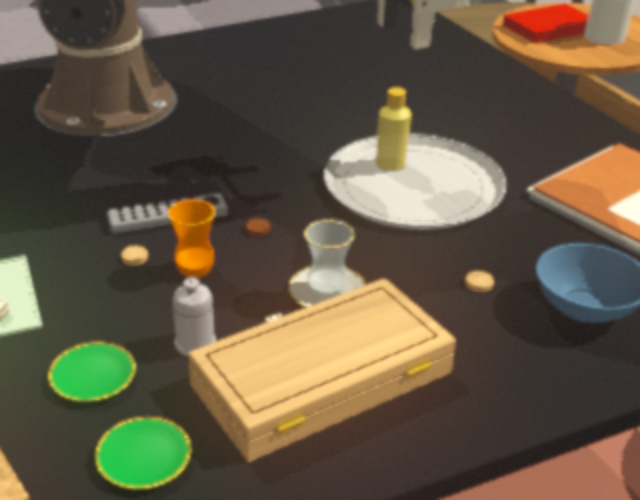

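Bottle stands on the tray (395,130). Next the dispenser, with the jaws turned to y.

```bash
python3 -m inch '[[[0.1,-0.15,0,0,0,0.055],[0.22,-0.35,0,0,0,0.11],[0.36,-0.55,0,0,0,0.165],[0.5,-0.75,0,0,0,0.22],[0.62,-0.95,0,0,0,0.275],[0.64,-1,0,0,0,0.3]]]'; python3 -m inch '[[[0.14,-0.2,0,0,0,0.05],[0.28,-0.4,0,0,0,0.1],[0.42,-0.6,0,0,0,0.15],[0.56,-0.8,0,0,0,0.19],[0.67,-0.95,0,0,0,0.2],[0.695,-1,0,0,0,0.2],[0.695,-1,0,0,0,0.2]]]'; python3 - <<'E'
from fit import *
n="wrist"; im=arm.grab_frame(n); cam=K(n); s=arm.get_state(); print(s["eef_pos"],s["ee_rot"],s["q"]); cv2.imwrite("pics/w6.png",im)
for r in arm.regions_of("dispenser",n): 
    print(np.round(r["box"]),round(r["score"],2),fit(n,"dispenser",(.6634,-.0776),np.array(r["region"]),cam))
E
```

```text
t: 12.8
eef_pos: [0.5247, 0.1344, 0.3785]
ee_rot: [3.139, 0.001, -0.626]
force: [0.4, 0.8, -0.3]
width: 0.0699
t: 13.68
eef_pos: [0.6628, -0.0638, 0.3787]
ee_rot: [3.141, 0.002, -0.001]
force: [0.1, 0.8, -0.4]
width: 0.07
[ 0.66254966 -0.06307945  0.37919769] [-3.14157367e+00  1.70917523e-03  3.27776709e-04] [ 1.97298622e-01  3.59471334e-01 -4.57030904e-02 -3.83932139e-04
 -1.16729434e+00  1.37397651e+00]
[315. 149. 359. 212.] 0.77 (array([663.02249714, -74.71701486]), np.float64(0.9233169861792243))
```

View pics/w6.png

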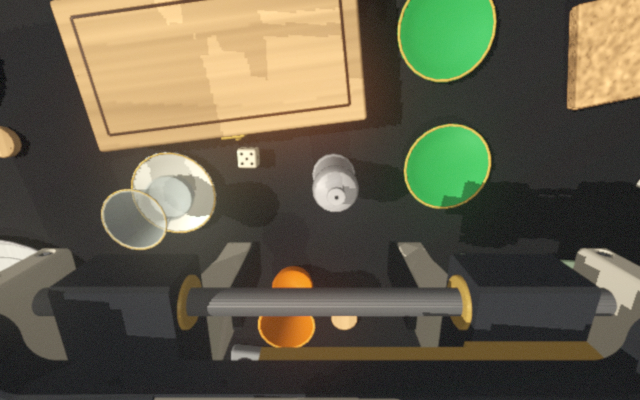

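Dispenser at (335,185) in this view; the fits put it near (663, −76.5). Descending with the jaws along y.

```bash
python3 -m inch '[[[0,-0.065,-0.1,0,0,0],[0,-0.065,-0.3,0,0,0],[0,-0.065,-0.45,0,0,0],[0,-0.065,-0.6,0,0,0],[0,-0.065,-0.72,0,0,0],[0,-0.065,-0.8,0,0,0],[0,-0.065,-0.843,0,0,0],[0,-0.065,-0.843,0,0,0]]]' 70;python3 -m inch '[[[0,0,0,0,0,0]]]'
python3 - <<'E'
from h import *
cv2.imwrite("pics/w7.png",arm.grab_frame("wrist")); cv2.imwrite("pics/s7.png",cv2.resize(arm.grab_frame("scene")[130:290,220:420],(800,640))[:600]); print(arm.get_state()["eef_pos"])
E
```

```text
t: 14.78
eef_pos: [0.6629, -0.076, 0.2116]
ee_rot: [3.142, 0.0, 0.001]
force: [-0.7, 0.6, -0.9]
width: 0.0699
t: 14.9
eef_pos: [0.6634, -0.0762, 0.2127]
ee_rot: [-3.142, -0.002, 0.001]
force: [0.5, 1.0, 0.9]
width: 0.0699
[ 0.66325874 -0.0763317   0.2126074 ]
```

View pics/s7.png

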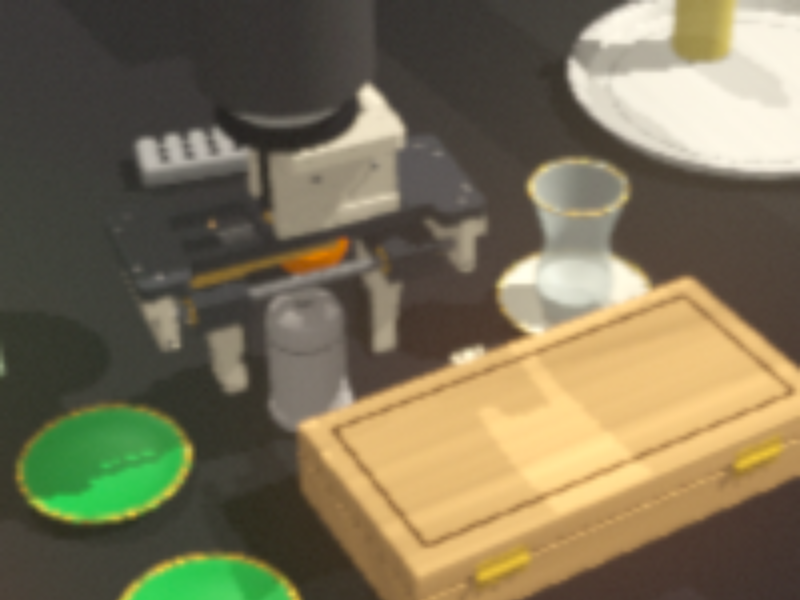

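View pics/w7.png

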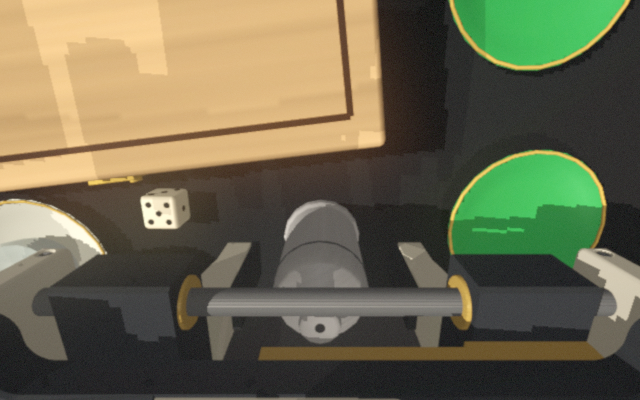

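Dispenser is between the fingers (320,270). Grip and lift.

```bash
python3 -m inch '[[[0,0,0,0,0,0],[0,0,0,0,0,0],[0,0,0,0,0,0],[0,0,0,0,0,0],[0,0,0,0,0,0]]]' 38 30; python3 -c "
from h import *
print(arm.get_state()['eef_pos'])"; python3 -m inch '[[[0,0,0.04,0,0,0],[0,0,0.12,0,0,0],[0,0,0.25,0,0,0],[0,0,0.4,0,0,0],[0,0,0.55,0,0,0],[0,0,0.7,0,0,0],[0,0,0.75,0,0,0]]]'
```

```text
t: 15.62
eef_pos: [0.663, -0.0763, 0.2118]
ee_rot: [-3.142, -0.0, 0.001]
force: [-0.3, 0.4, 1.1]
width: 0.0434
[ 0.66303238 -0.07626828  0.21175299]
t: 16.5
eef_pos: [0.6632, -0.0764, 0.3649]
ee_rot: [-3.141, -0.004, 0.001]
force: [1.2, -0.7, -1.5]
width: 0.0433
```

```bash
python3 -m inch '[[[-0.04,0.08,0,0,0,0],[-0.12,0.25,0,0,0,0],[-0.2,0.43,0,0,0,0],[-0.28,0.6,0,0,0,0],[-0.36,0.78,0,0,0,0],[-0.44,0.95,0,0,0,0],[-0.46,1,0,0,0,0]]]'; python3 -m inch '[[[-0.08,0.18,0,0,0,0],[-0.16,0.36,0,0,0,0],[-0.25,0.54,0,0,0,0],[-0.33,0.7,0,0,0,0],[-0.355,0.79,-0.1,0,0,0],[-0.355,0.79,-0.3,0,0,0],[-0.355,0.79,-0.5,0,0,0],[-0.355,0.79,-0.6,0,0,0]]]';  python3 -m inch '[[[0,0,0,0,0,0],[0,0,0,0,0,0]]]'; python3 - <<'E'
from h import *
cv2.imwrite("pics/s8.png",cv2.resize(arm.grab_frame("scene")[60:310,200:520],(640,500))); print(arm.get_state()["eef_pos"])
E
```

```text
t: 17.38
eef_pos: [0.5693, 0.1256, 0.3606]
ee_rot: [3.141, 0.002, 0.003]
force: [0.2, -0.5, -1.4]
width: 0.0433
t: 18.38
eef_pos: [0.4989, 0.2807, 0.2386]
ee_rot: [3.139, 0.003, 0.001]
force: [-0.4, -0.4, -0.0]
width: 0.0431
t: 18.62
eef_pos: [0.5002, 0.2818, 0.2422]
ee_rot: [-3.141, -0.001, 0.001]
force: [0.1, 0.7, -1.2]
width: 0.0435
[0.50029664 0.28191123 0.24264605]
```

View pics/s8.png

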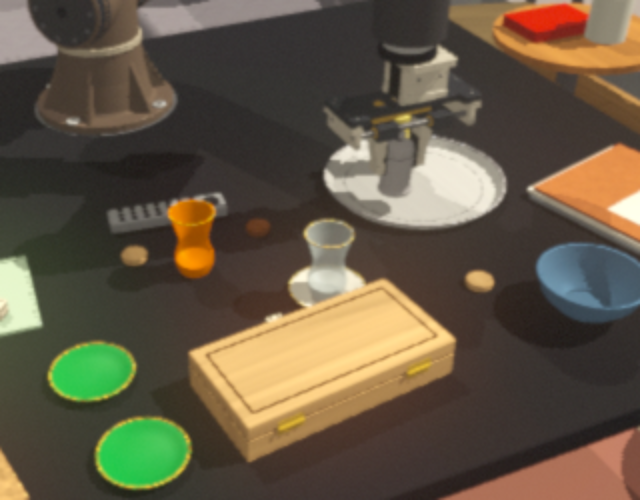

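```bash
python3 -m inch '[[[0,0,-0.06,0,0,0],[0,0,-0.1,0,0,0],[0,0,-0.12,0,0,0],[0,0,-0.132,0,0,0],[0,0,-0.132,0,0,0],[0,0,-0.132,0,0,0]]]'; python3 -c "
from h import *
print(arm.get_state()['eef_pos'])"
```

```text
t: 19.42
eef_pos: [0.5001, 0.2818, 0.2154]
ee_rot: [-3.141, -0.0, 0.001]
force: [0.4, -0.8, -1.2]
width: 0.0434
[0.50005143 0.28175273 0.2154247 ]
```

```bash
python3 -m inch '[[[0,0,-0.003,0,0,0],[0,0,-0.003,0,0,0],[0,0,-0.003,0,0,0],[0,0,-0.003,0,0,0]]]' 66;  python3 -m inch '[[[0,0,0.1,0,0,0],[0,0,0.3,0,0,0],[0,0,0.5,0,0,0],[0,0,0.7,0,0,0],[0,0,0.75,0,0,0]]]'
python3 - <<'E'
from h import *
cv2.imwrite("pics/s9.png",cv2.resize(arm.grab_frame("scene")[60:310,200:520],(640,500))); print(arm.get_state()["eef_pos"])
E
```

```text
t: 19.92
eef_pos: [0.5, 0.2817, 0.2148]
ee_rot: [-3.141, -0.0, 0.001]
force: [0.6, -0.2, 0.3]
width: 0.0656
t: 20.55
eef_pos: [0.5004, 0.282, 0.3678]
ee_rot: [-3.138, -0.004, 0.001]
force: [-0.0, -0.3, -0.6]
width: 0.0659
[0.50031416 0.28194305 0.36761036]
```

View pics/s9.png

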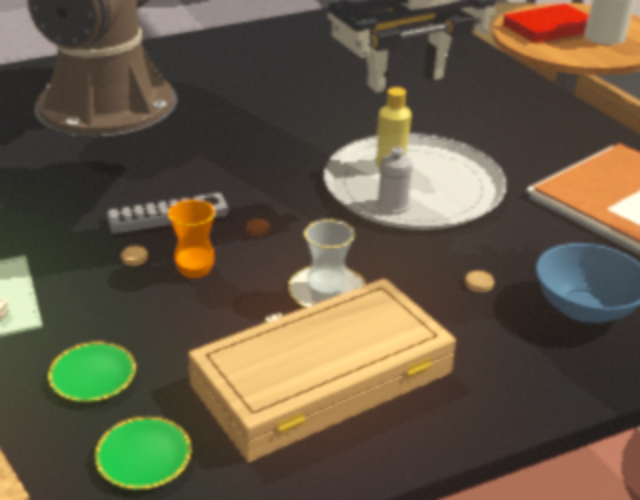

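Two on the tray. Now the clear glass on the white saucer; the orange look-alike stays where it is.

```bash
python3 -m inch '[[[0.1,-0.12,0,0,0,0],[0.25,-0.3,0,0,0,0],[0.4,-0.5,0,0,0,0],[0.55,-0.7,0,0,0,0],[0.68,-0.85,0,0,0,0],[0.71,-0.89,0,0,0,0],[0.71,-0.89,0,0,0,0],[0.71,-0.89,0,0,0,0]]]' 86; python3 - <<'E'
from fit import *
n="wrist"; im=arm.grab_frame(n); cam=K(n); s=arm.get_state(); print(s["eef_pos"]); out=im.copy()
for o,p in (("tea_glass",(.642,.104)),("saucer",(.6426,.1053))):
  for r in arm.regions_of(o,n)[:3]: 
    x,sc=fit(n,o,p,np.array(r["region"]),cam); print(o,np.round(r["box"]),round(r["score"],2),x,sc)
    cs,_=cv2.findContours(sil(n,M[o],*(x/1000),cam).astype(np.uint8),0,1); cv2.drawContours(out,cs,-1,(0,0,255),1)
cv2.imwrite("pics/w10.png",out)
E
```

```text
t: 21.6
eef_pos: [0.6414, 0.1044, 0.3642]
ee_rot: [3.142, 0.001, 0.002]
force: [0.6, 0.8, -0.2]
width: 0.0859
[0.64138924 0.10458498 0.36451093]
tea_glass [285. 159. 357. 237.] 0.88 [642.61683655 105.35159302] 0.9661464585834334
saucer [277. 134. 366. 200.] 0.89 [642.03471909 105.25456696] 0.45121561100447855
saucer [585.   0. 638.  60.] 0.84 [642.6 105.3] 0.0
saucer [570. 106. 638. 197.] 0.79 [642.6 105.3] 0.0
```

View pics/w10.png

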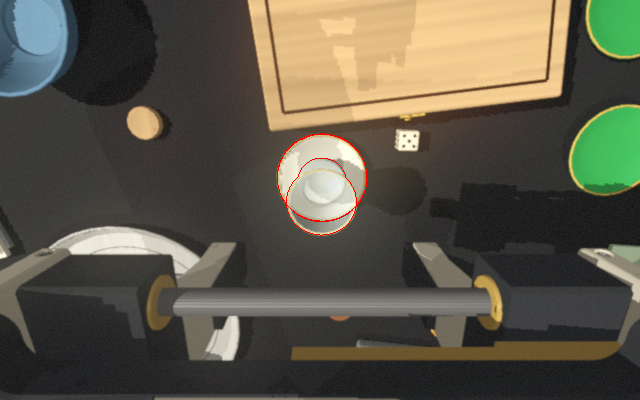

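Glass and saucer concentric at (642.3, 105.3) mm. Descend to the waist and grip.

```bash
python3 -m inch '[[[0.005,0.004,-0.1,0,0,0],[0.005,0.004,-0.25,0,0,0],[0.005,0.004,-0.4,0,0,0],[0.005,0.004,-0.55,0,0,0],[0.005,0.004,-0.67,0,0,0],[0.005,0.004,-0.74,0,0,0],[0.005,0.004,-0.77,0,0,0],[0.005,0.004,-0.77,0,0,0]]]' 86;python3 -m inch '[[[0,0,0,0,0,0],[0,0,0,0,0,0]]]'
python3 - <<'E'
from h import *
cv2.imwrite("pics/w11.png",arm.grab_frame("wrist")); cv2.imwrite("pics/s11.png",cv2.resize(arm.grab_frame("scene")[130:270,260:440],(720,560))); print(arm.get_state()["eef_pos"])
E
```

```text
t: 22.75
eef_pos: [0.6431, 0.1047, 0.211]
ee_rot: [-3.142, -0.0, 0.001]
force: [-0.6, 0.3, -0.8]
width: 0.0861
t: 23.0
eef_pos: [0.6432, 0.1046, 0.2115]
ee_rot: [-3.141, -0.001, 0.001]
force: [-0.3, 1.4, 0.5]
width: 0.086
[0.64309283 0.10447695 0.21120718]
```

View pics/s11.png

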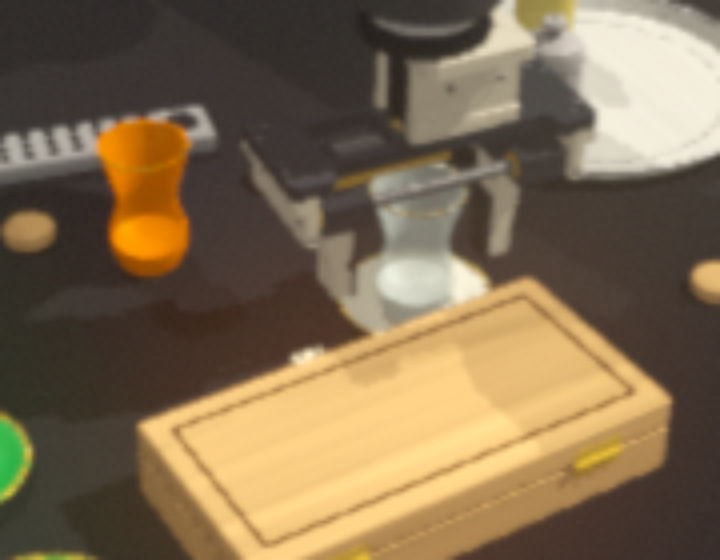

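View pics/w11.png

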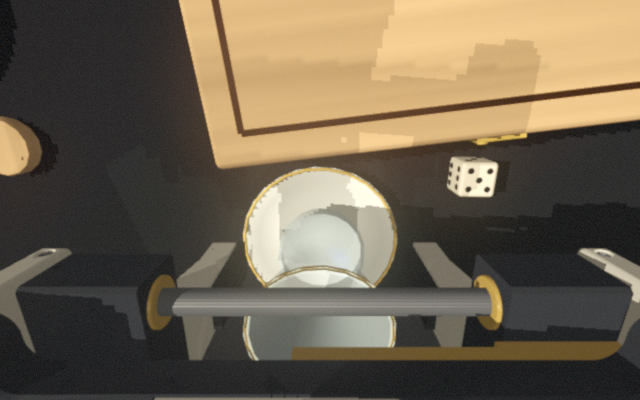

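Centred (rim 245–395 between the fingers). Closing on the waist.

```bash
python3 -m inch '[[[0,0,0,0,0,0],[0,0,0,0,0,0],[0,0,0,0,0,0],[0,0,0,0,0,0],[0,0,0,0,0,0],[0,0,0,0,0,0]]]' 33 25; python3 -c "
from h import *
print(arm.get_state()['eef_pos'])"; python3 -m inch '[[[0,0,0.03,0,0,0],[0,0,0.08,0,0,0],[0,0,0.18,0,0,0],[0,0,0.32,0,0,0],[0,0,0.48,0,0,0],[0,0,0.62,0,0,0],[0,0,0.7,0,0,0],[0,0,0.7,0,0,0]]]'
python3 - <<'E'
from h import *
cv2.imwrite("pics/s12.png",cv2.resize(arm.grab_frame("scene")[100:270,240:440],(720,612))[:600]); print(arm.get_state()["eef_pos"])
E
```

```text
t: 23.85
eef_pos: [0.643, 0.1045, 0.2107]
ee_rot: [-3.142, -0.0, 0.001]
force: [-0.2, -0.6, -0.8]
width: 0.0484
[0.64297816 0.1045035  0.21065878]
t: 24.85
eef_pos: [0.6431, 0.1045, 0.3521]
ee_rot: [-3.141, -0.002, 0.001]
force: [0.5, -0.1, -1.7]
width: 0.0482
[0.64274984 0.10444049 0.35057606]
```

View pics/s12.png

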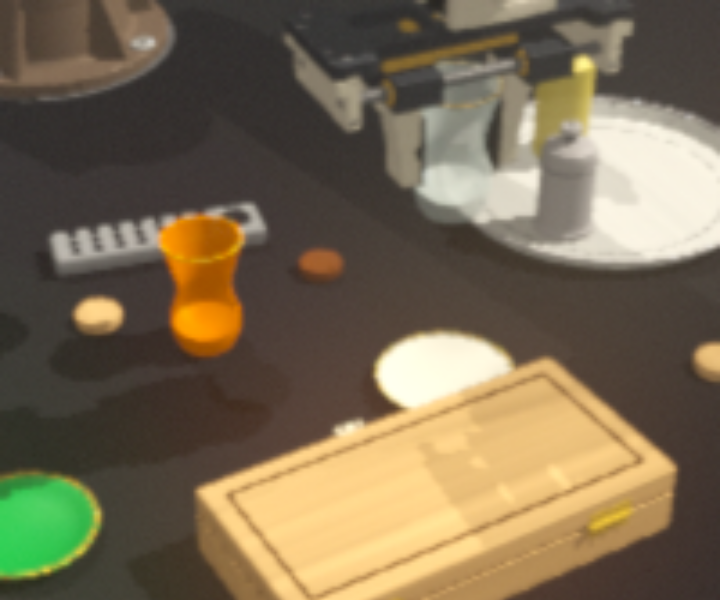

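Width 48 mm means the tips hold it on the upper belly; it is upright and the saucer stayed. Carry to the tray at (0.50, 0.392).

```bash
python3 -m inch '[[[-0.03,0.06,0.05,0,0,0],[-0.1,0.2,0.1,0,0,0],[-0.2,0.38,0.1,0,0,0],[-0.3,0.56,0.1,0,0,0],[-0.38,0.74,0.1,0,0,0],[-0.46,0.9,0.1,0,0,0],[-0.51,1,0.1,0,0,0]]]'; python3 -m inch '[[[-0.08,0.15,0,0,0,0],[-0.15,0.3,0,0,0,0],[-0.2,0.41,0,0,0,0],[-0.205,0.44,-0.1,0,0,0],[-0.205,0.44,-0.25,0,0,0],[-0.205,0.44,-0.4,0,0,0],[-0.205,0.44,-0.5,0,0,0],[-0.205,0.44,-0.5,0,0,0]]]';  python3 -m inch '[[[0,0,0,0,0,0],[0,0,0,0,0,0]]]'; python3 - <<'E'
from h import *
cv2.imwrite("pics/s13.png",cv2.resize(arm.grab_frame("scene")[80:230,340:520],(720,600))); print(arm.get_state()["eef_pos"])
E
```

```text
t: 25.78
eef_pos: [0.5398, 0.3063, 0.3702]
ee_rot: [3.141, 0.001, 0.003]
force: [0.5, -0.7, -0.5]
width: 0.0486
t: 26.78
eef_pos: [0.4996, 0.392, 0.2687]
ee_rot: [3.138, 0.002, 0.001]
force: [-0.1, -0.5, -0.2]
width: 0.0484
t: 27.02
eef_pos: [0.5002, 0.3928, 0.2719]
ee_rot: [-3.14, -0.001, 0.001]
force: [0.3, 0.7, -1.3]
width: 0.0483
[0.500198   0.39271143 0.27179093]
```

View pics/s13.png

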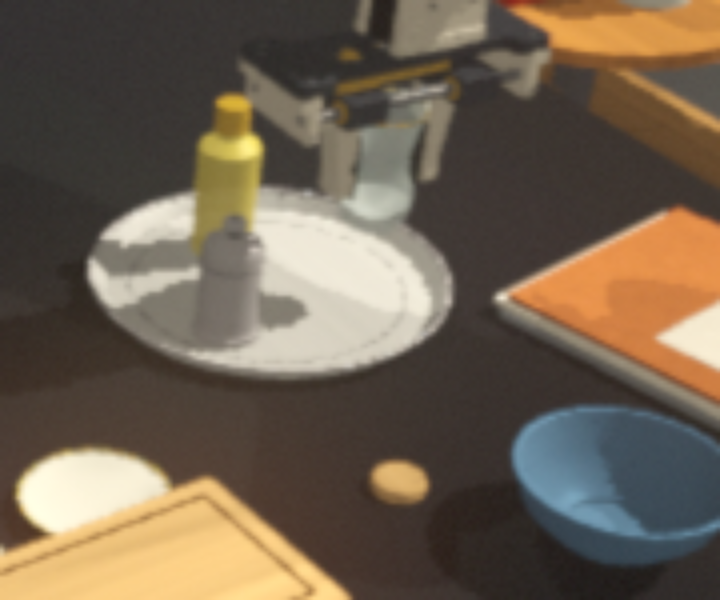

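```bash
python3 -m inch '[[[0,0,-0.1,0,0,0],[0,0,-0.2,0,0,0],[0,0,-0.26,0,0,0],[0,0,-0.29,0,0,0],[0,0,-0.3,0,0,0],[0,0,-0.3,0,0,0],[0,0,-0.3,0,0,0]]]'; python3 -c "
from h import *
s=arm.get_state();print(s['eef_pos'],s['force'])"
```

```text
t: 27.95
eef_pos: [0.5001, 0.3926, 0.2112]
ee_rot: [-3.141, -0.001, 0.001]
force: [1.0, -0.5, -1.3]
width: 0.0482
[0.50009245 0.39264055 0.2112135 ] [ 0.96507894 -0.53635888 -1.30947214]
```

```bash
python3 -m inch '[[[0,0,-0.004,0,0,0],[0,0,-0.006,0,0,0],[0,0,-0.006,0,0,0]]]';python3 -m inch '[[[0,0,0,0,0,0],[0,0,0,0,0,0],[0,0,0,0,0,0],[0,0,0,0,0,0]]]' 84; python3 -c "
from h import *
s=arm.get_state();print(s['eef_pos'],s['force'])"; python3 -m inch '[[[0,0,0.06,0,0,0],[0,0,0.18,0,0,0],[0,0,0.36,0,0,0],[0,0,0.55,0,0,0],[0,0,0.75,0,0,0],[0,0,0.75,0,0,0]]]'
python3 - <<'E'
from h import *
cv2.imwrite("pics/s14.png",cv2.resize(arm.grab_frame("scene")[80:230,340:520],(720,600))); print(arm.get_state()["eef_pos"])
E
```

```text
t: 28.32
eef_pos: [0.5, 0.3926, 0.2096]
ee_rot: [-3.141, -0.0, 0.001]
force: [-0.2, -0.0, -0.5]
width: 0.0483
t: 28.82
eef_pos: [0.5, 0.3925, 0.2095]
ee_rot: [-3.142, -0.0, 0.001]
force: [0.0, -0.4, 0.3]
width: 0.0813
[0.49997818 0.39248089 0.20945836] [ 0.02793742 -0.4368041   0.25226644]
t: 29.58
eef_pos: [0.5006, 0.393, 0.3646]
ee_rot: [-3.136, -0.005, 0.002]
force: [-0.5, -0.2, -1.0]
width: 0.0839
[0.50010464 0.39257069 0.36219689]
```

View pics/s14.png

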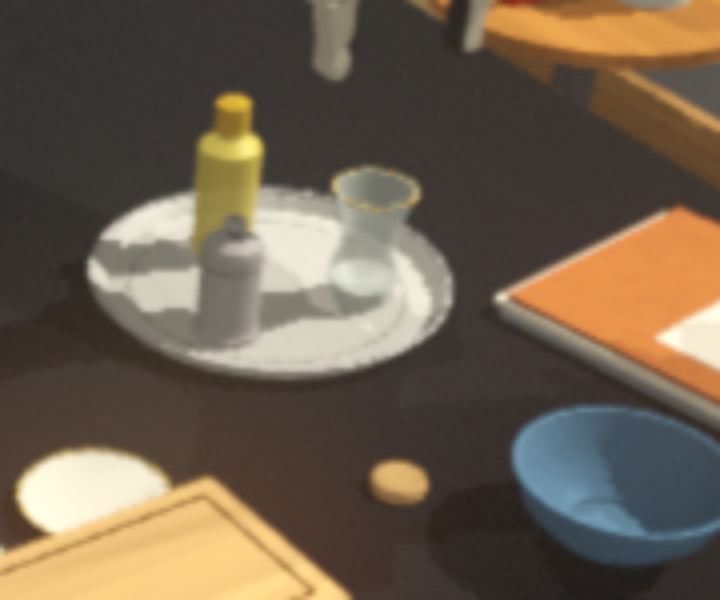

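All three stand on the tray (228,170 / 230,285 / 370,235). Now over to the die.

```bash
python3 -m inch '[[[0.1,-0.2,0,0,0,0],[0.22,-0.42,0,0,0,0],[0.34,-0.65,0,0,0,0],[0.45,-0.85,0,0,0,0],[0.52,-1,0,0,0,0]]]' 40; python3 -m inch '[[[0.1,-0.22,0,0,0,0],[0.2,-0.44,0,0,0,0],[0.3,-0.66,0,0,0,0],[0.35,-0.82,-0.05,0,0,0],[0.37,-0.88,-0.15,0,0,0],[0.37,-0.88,-0.3,0,0,0],[0.37,-0.88,-0.3,0,0,0],[0.37,-0.88,-0.3,0,0,0]]]'
cat > die.py <<'E'
from h import *
def cube_fit(n,cam,img,c0,zb=0.0,tag="die"):
    # fit top-face square (x,y,yaw) to bright, low-shadow pixels via pips-free mask of top face
    pass
E
python3 - <<'E'
from h import *
n="wrist"; im=arm.grab_frame(n); cam=K(n); s=arm.get_state(); print(s["eef_pos"],s["ee_rot"],s["q"])
np.savez("pics/w15.npz",im=im,T=cam[3])
print([(round(r["score"],2),np.round(r["box"]).tolist()) for r in arm.search_frame("stray_die",n)])
cv2.imwrite("pics/w15.png",im)
c=proj(n,(.683,.0165,.02),cam); print(c); u,v=map(int,c)
cv2.imwrite("pics/die15.png",cv2.resize(im[max(0,v-30):v+30,u-30:u+30],(600,600),interpolation=cv2.INTER_CUBIC)); print(u-30,max(0,v-30))
E
```

```text
t: 30.25
eef_pos: [0.6044, 0.1905, 0.3587]
ee_rot: [3.141, 0.001, 0.0]
force: [-0.2, -0.1, -0.3]
width: 0.0421
t: 31.25
eef_pos: [0.6782, 0.0171, 0.2999]
ee_rot: [3.141, -0.0, 0.002]
force: [0.6, 0.3, 0.2]
width: 0.0402
[0.67830676 0.01712279 0.30053681] [-3.14158157e+00 -1.29700259e-03  2.13444261e-03] [ 3.11935756e-01  4.38988752e-01 -1.12620920e-01  4.52230398e-04
 -1.01794806e+00  1.26075779e+00]
[(0.69, [308.0, 176.0, 334.0, 201.0])]
[322.64780204 196.18498556]
292 166
```

View pics/w15.png

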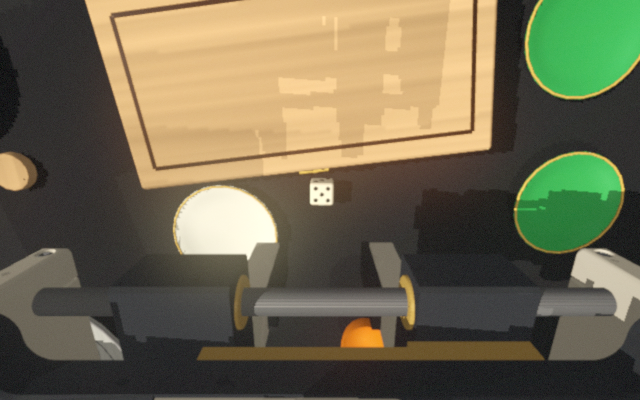

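View pics/die15.png

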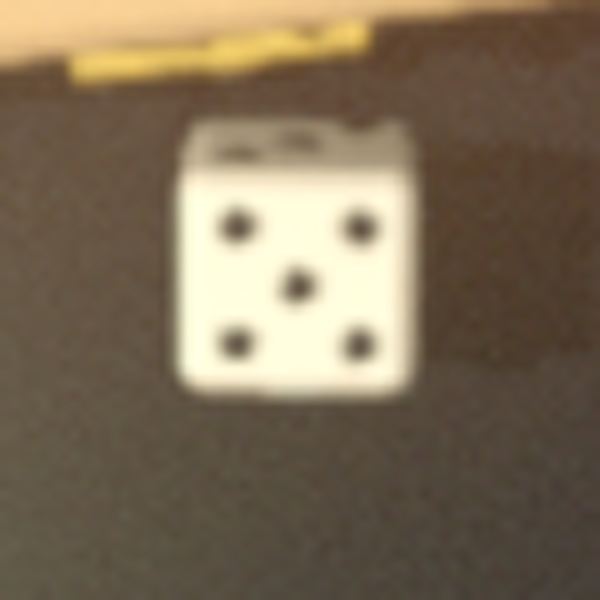

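```bash
python3 - <<'E'
from h import *
d=np.load("pics/w15.npz"); f,cx,cy,_=K("wrist"); cam=(f,cx,cy,d["T"]); q=lambda x,y,z=.02: np.round(pix2z("wrist",292+x/10,166+y/10,z,cam)*1000,1)[:2]
print("c",q(298,286),[q(*p) for p in((237,227),(362,230),(237,343),(359,345))])
for y in(187,175,163,152): pass
print("box top edge at z50:",[np.round(pix2z("wrist",u,v,.05,cam)*1000) for u,v in((145,188),(320,171),(490,150))])
E
python3 -c "
from h import *
print(arm.get_state()['eef_pos'])"
```

```text
c [684.4  17.2] [array([689.6,  22.4]), array([689.3,  11.8]), array([679.3,  22.4]), array([679.2,  12. ])]
box top edge at z50: [array([698., 149.,  50.]), array([711.,  18.,  50.]), array([ 727., -104.,   50.])]
[0.6783153  0.01710697 0.30074815]
```

Die centre (684.4, 17.2) mm, square to the world within 1°. Box front is 16 mm behind it. Descend.

```bash
python3 -m inch '[[[0.02,0,-0.1,0,0,0],[0.02,0,-0.25,0,0,0],[0.02,0,-0.4,0,0,0],[0.02,0,-0.48,0,0,0],[0.02,0,-0.54,0,0,0],[0.02,0,-0.58,0,0,0],[0.02,0,-0.59,0,0,0],[0.02,0,-0.59,0,0,0]]]' 40;python3 -m inch '[[[0,0,0,0,0,0],[0,0,0,0,0,0]]]'; python3 - <<'E'
from h import *
print(arm.get_state()["eef_pos"]); cv2.imwrite("pics/w16.png",arm.grab_frame("wrist"))
E
```

```text
t: 32.35
eef_pos: [0.6822, 0.0165, 0.182]
ee_rot: [-3.141, -0.001, 0.001]
force: [0.1, -0.2, 1.0]
width: 0.04
t: 32.6
eef_pos: [0.6821, 0.0165, 0.182]
ee_rot: [-3.141, -0.001, 0.001]
force: [-0.2, 0.2, -0.4]
width: 0.0398
[0.68210951 0.01651669 0.18197711]
```

View pics/w16.png

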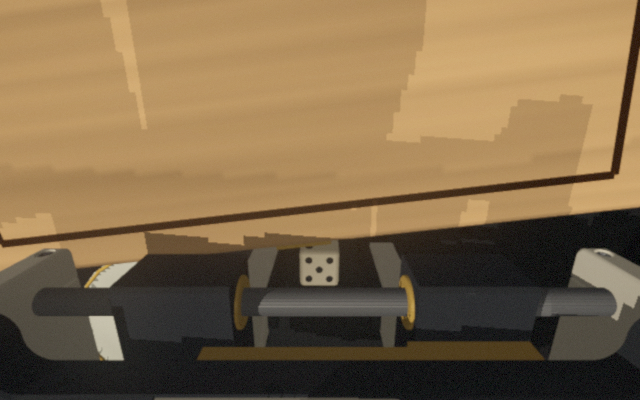

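Die (319,265) sits between the fingers. Grip and lift.

```bash
python3 -m inch '[[[0,0,0,0,0,0],[0,0,0,0,0,0],[0,0,0,0,0,0],[0,0,0,0,0,0],[0,0,0,0,0,0]]]' 14 15; python3 -m inch '[[[0,0,0.04,0,0,0],[0,0,0.12,0,0,0],[0,0,0.25,0,0,0],[0,0,0.4,0,0,0],[0,0,0.55,0,0,0],[0,0,0.7,0,0,0],[0,0,0.8,0,0,0]]]'
python3 - <<'E'
from h import *
print(arm.get_state()["eef_pos"]); cv2.imwrite("pics/w17.png",arm.grab_frame("wrist"))
im=arm.grab_frame("top"); cam=K("top"); cv2.imwrite("pics/mat17.png",cv2.resize(im[210:300,400:510],None,fx=6,fy=6,interpolation=cv2.INTER_CUBIC))
for z in [.023]:
  for r in arm.search_frame("mat_die1","top"): 
    b=r["box"]; print(round(r["score"],2),np.round(b),np.round(pix2z("top",(b[0]+b[2])/2,(b[1]+b[3])/2,.015,cam)*1000))
E
```

```text
t: 33.28
eef_pos: [0.682, 0.0165, 0.1815]
ee_rot: [-3.142, -0.0, 0.001]
force: [-1.0, -1.2, 0.0]
width: 0.0198
t: 34.15
eef_pos: [0.682, 0.0164, 0.3449]
ee_rot: [-3.141, -0.003, 0.001]
force: [0.6, -0.1, -0.3]
width: 0.0198
[0.68204049 0.01641523 0.34488478]
0.51 [476. 274. 486. 281.] [ 421. -398.   15.]
0.4 [434. 265. 444. 277.] [ 437. -296.   15.]
```

View pics/w17.png

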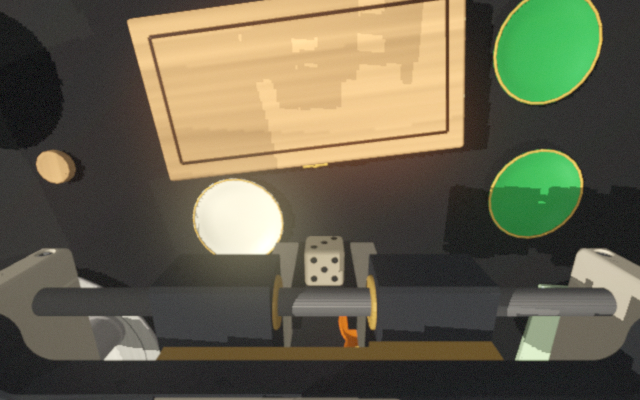

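View pics/mat17.png

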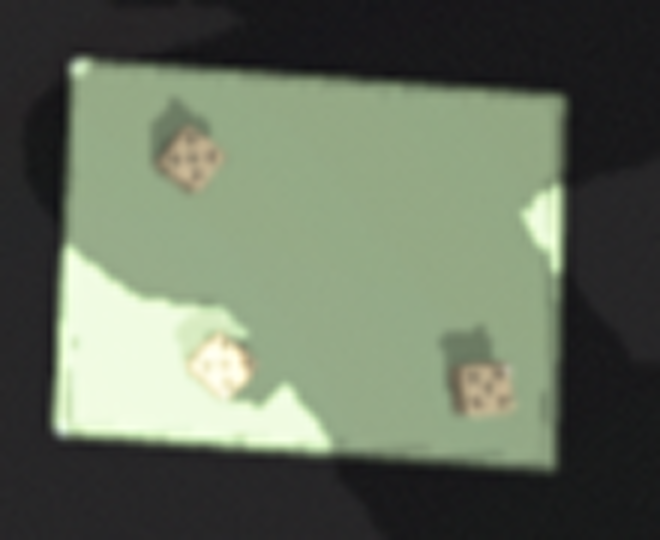

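Die held (323,262), saucer undisturbed. The mat's middle-right is free; mat dice are in the crop at (190,158), (222,365), (484,388). Target about (505, −365) mm.

```bash
python3 -m inch '[[[-0.05,-0.08,0,0,0,0],[-0.12,-0.25,0,0,0,0],[-0.2,-0.45,0,0,0,0],[-0.3,-0.65,0,0,0,0],[-0.4,-0.85,0,0,0,0],[-0.48,-1,0,0,0,0]]]'; python3 -m inch '[[[-0.1,-0.22,0,0,0,0],[-0.2,-0.44,0,0,0,0],[-0.3,-0.66,0,0,0,0],[-0.38,-0.82,0,0,0,0],[-0.405,-0.9,-0.05,0,0,0],[-0.405,-0.907,-0.2,0,0,0],[-0.405,-0.907,-0.35,0,0,0],[-0.405,-0.907,-0.4,0,0,0]]]';python3 -m inch '[[[0,0,0,0,0,0],[0,0,0,0,0,0]]]'; python3 - <<'E'
from h import *
s=arm.get_state();print(s["eef_pos"],s["ee_rot"],s["q"]); cv2.imwrite("pics/w18.png",arm.grab_frame("wrist"))
E
```

```text
t: 35.05
eef_pos: [0.584, -0.1856, 0.3407]
ee_rot: [-3.142, 0.002, 0.0]
force: [1.1, -0.2, -0.0]
width: 0.0196
t: 36.05
eef_pos: [0.5039, -0.3645, 0.2587]
ee_rot: [-3.14, 0.004, 0.001]
force: [-0.6, 0.5, 0.3]
width: 0.0202
t: 36.3
eef_pos: [0.5055, -0.3649, 0.2626]
ee_rot: [3.141, -0.001, 0.002]
force: [-0.3, 0.1, -0.2]
width: 0.0194
[ 0.50548245 -0.36494841  0.26255345] [ 3.14081480e+00 -1.40333145e-03  1.66474932e-03] [-3.12512220e-01  3.96296241e-01 -2.83233178e-01  3.94020690e-04
 -8.89691922e-01  1.88472490e+00]
```

View pics/w18.png

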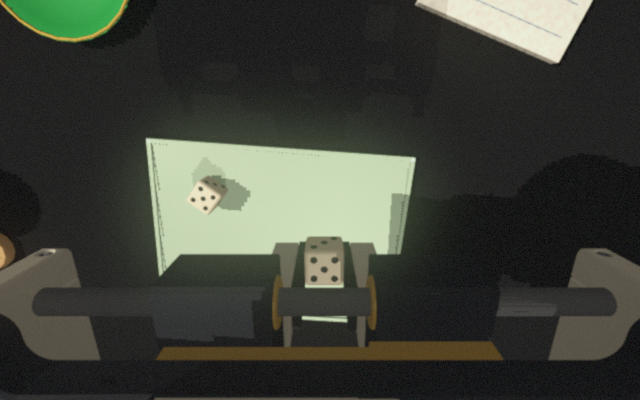

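Free mat below the held die (323,262); the nearest mat die (207,195) is well clear. Lowering.

```bash
python3 -m inch '[[[0,0,-0.1,0,0,0],[0,0,-0.2,0,0,0],[0,0,-0.29,0,0,0],[0,0,-0.34,0,0,0],[0,0,-0.37,0,0,0],[0,0,-0.38,0,0,0],[0,0,-0.38,0,0,0]]]'; python3 -c "
from h import *
s=arm.get_state();print(s['eef_pos'],s['force'])"
```

```text
t: 37.22
eef_pos: [0.5051, -0.365, 0.1858]
ee_rot: [3.141, -0.0, 0.001]
force: [0.5, 0.4, 0.7]
width: 0.0199
[ 0.50511847 -0.36500447  0.18575269] [0.50718019 0.38631526 0.69002507]
```

```bash
python3 -m inch '[[[0,0,-0.004,0,0,0],[0,0,-0.006,0,0,0],[0,0,-0.006,0,0,0]]]';python3 -m inch '[[[0,0,0,0,0,0],[0,0,0,0,0,0],[0,0,0,0,0,0],[0,0,0,0,0,0]]]' 42;  python3 -m inch '[[[0,0,0.08,0,0,0],[0,0,0.25,0,0,0],[0,0,0.5,0,0,0],[0,0,0.75,0,0,0],[0,0,0.9,0,0,0],[0,0,0.9,0,0,0]]]'
python3 - <<'E'
from h import *
print(arm.get_state()["eef_pos"]); cv2.imwrite("pics/w19.png",arm.grab_frame("wrist"))
cv2.imwrite("pics/s19.png",cv2.resize(arm.grab_frame("scene")[170:270,120:280],(800,500)))
E
```

```text
t: 37.6
eef_pos: [0.505, -0.3649, 0.1845]
ee_rot: [3.141, -0.0, 0.001]
force: [0.3, 0.0, 0.1]
width: 0.0198
t: 38.1
eef_pos: [0.505, -0.3649, 0.1842]
ee_rot: [-3.142, 0.0, 0.001]
force: [-0.1, -0.7, -1.0]
width: 0.0418
t: 38.85
eef_pos: [0.5053, -0.3652, 0.3688]
ee_rot: [3.139, -0.006, 0.001]
force: [-0.2, 0.4, -1.1]
width: 0.042
[ 0.50532638 -0.36518653  0.36883832]
```

View pics/w19.png

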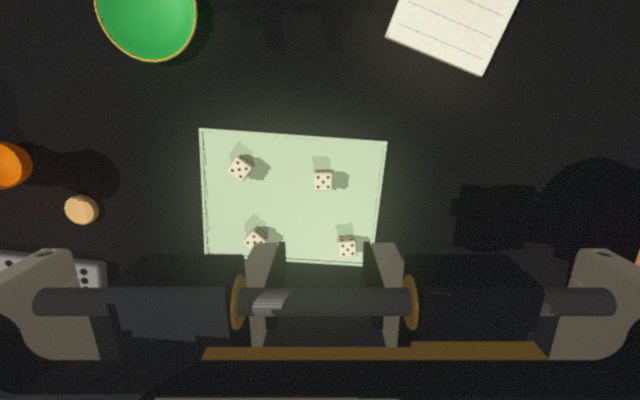

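View pics/s19.png

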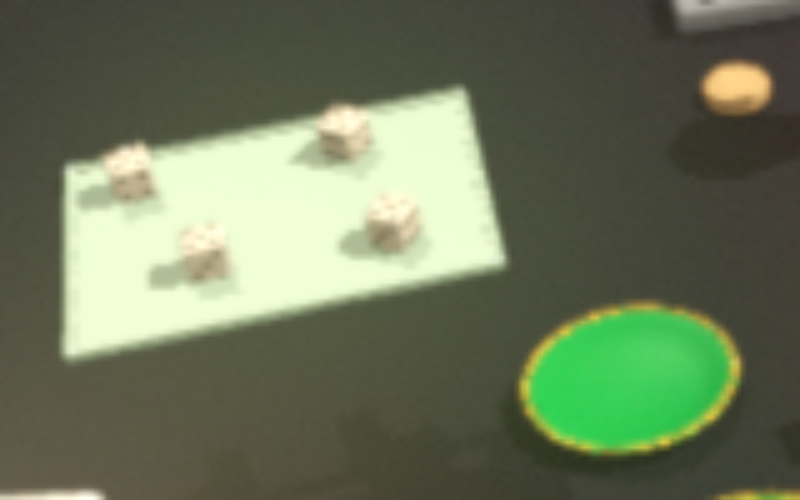

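The fourth die lies flat on the mat (323,180) and the three others are untouched. Now back for the dispenser.

```bash
python3 -m inch '[[[0,0.2,0,0,0,0],[0,0.45,0,0,0,0],[0,0.7,0,0,0,0],[0,0.95,0,0,0,0],[0,1,0,0,0,0]]]' 66; python3 -m inch '[[[0,0.25,0,0,0,0],[0,0.5,0,0,0,0],[0,0.75,0,0,0,0],[0,1,0,0,0,0]]]'; python3 -m inch '[[[0,0.25,0,0,0,0],[0,0.5,0,0,0,0],[0,0.75,0,0,0,0],[0,1,0,0,0,0]]]'; python3 -m inch '[[[-0.02,0.13,0,0,0,0],[-0.025,0.23,0,0,0,0],[-0.025,0.23,0,0,0,0],[-0.025,0.23,0,0,0,0],[-0.025,0.23,0,0,0,0]]]';  python3 - <<'E'
from fit import *
n="wrist"; im=arm.grab_frame(n); cam=K(n); s=arm.get_state(); print(s["eef_pos"],s["ee_rot"]); cv2.imwrite("pics/w20.png",im)
for r in arm.regions_of("dispenser",n)[:2]: 
    print(np.round(r["box"]),round(r["score"],2),fit(n,"dispenser",(.50,.2817),np.array(r["region"]),cam))
E
```

```text
t: 39.58
eef_pos: [0.5045, -0.1627, 0.3636]
ee_rot: [-3.141, 0.002, 0.004]
force: [-0.2, -0.6, -0.8]
width: 0.0659
t: 40.08
eef_pos: [0.5047, 0.0361, 0.3637]
ee_rot: [3.141, 0.001, 0.001]
force: [0.7, -0.0, -0.6]
width: 0.0658
t: 40.58
eef_pos: [0.5049, 0.2362, 0.3636]
ee_rot: [3.141, 0.001, 0.001]
force: [1.0, 0.6, 0.3]
width: 0.0656
t: 41.2
eef_pos: [0.5001, 0.2801, 0.3643]
ee_rot: [3.142, 0.0, 0.0]
force: [-0.3, 0.3, -0.3]
width: 0.0657
[0.50010441 0.28023361 0.36439898] [-3.14149838e+00 -4.51111605e-05  1.01964053e-04]
[298. 158. 346. 220.] 0.97 (array([499.44588038, 281.33477272]), np.float64(0.9400567031186715))
```

View pics/w20.png

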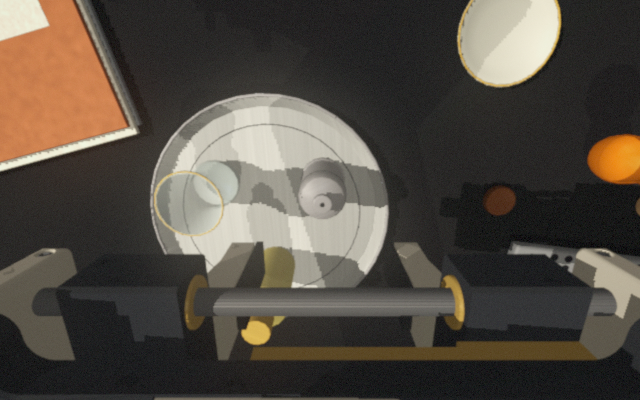

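```bash
python3 -m inch '[[[0,0.008,-0.1,0,0,0],[0,0.008,-0.25,0,0,0],[0,0.008,-0.4,0,0,0],[0,0.008,-0.55,0,0,0],[0,0.008,-0.66,0,0,0],[0,0.008,-0.72,0,0,0],[0,0.008,-0.748,0,0,0],[0,0.008,-0.748,0,0,0]]]' 66; python3 -m inch '[[[0,0,0,0,0,0],[0,0,0,0,0,0]]]';  python3 -c "
from h import *
s=arm.get_state();print(s['eef_pos'],s['force'])";  python3 -m inch '[[[0,0,0,0,0,0],[0,0,0,0,0,0],[0,0,0,0,0,0],[0,0,0,0,0,0],[0,0,0,0,0,0]]]' 38 30; python3 -c "
from h import *
s=arm.get_state();print(s['eef_pos'],s['force'])"
```

```text
t: 42.3
eef_pos: [0.5001, 0.2827, 0.215]
ee_rot: [-3.141, -0.0, 0.001]
force: [0.3, -0.1, 0.0]
width: 0.0659
t: 42.55
eef_pos: [0.5001, 0.2828, 0.2153]
ee_rot: [-3.141, -0.001, 0.001]
force: [-0.9, -0.4, 0.1]
width: 0.066
[0.50011913 0.28284637 0.21534772] [-0.92183658 -0.35330073  0.08266318]
t: 43.18
eef_pos: [0.4999, 0.2826, 0.2147]
ee_rot: [3.141, 0.0, 0.001]
force: [-1.0, -0.7, 1.8]
width: 0.0432
[0.49994238 0.28262896 0.21470404] [-0.99644636 -0.69183897  1.79414175]
```

```bash
python3 -m inch '[[[0,0,0.04,0,0,0],[0,0,0.12,0,0,0],[0,0,0.25,0,0,0],[0,0,0.4,0,0,0],[0,0,0.55,0,0,0],[0,0,0.7,0,0,0],[0,0,0.75,0,0,0]]]'; python3 -m inch '[[[0.04,-0.08,0,0,0,0],[0.12,-0.25,0,0,0,0],[0.2,-0.43,0,0,0,0],[0.28,-0.6,0,0,0,0],[0.36,-0.78,0,0,0,0],[0.44,-0.95,0,0,0,0],[0.46,-1,0,0,0,0]]]'; python3 -m inch '[[[0.08,-0.18,0,0,0,0],[0.16,-0.36,0,0,0,0],[0.25,-0.54,0,0,0,0],[0.33,-0.7,0,0,0,0],[0.355,-0.795,-0.1,0,0,0],[0.355,-0.795,-0.3,0,0,0],[0.355,-0.795,-0.5,0,0,0],[0.355,-0.795,-0.6,0,0,0]]]';  python3 -m inch '[[[0,0,0,0,0,0],[0,0,0,0,0,0],[0,0,0,0,0,0]]]'; python3 - <<'E'
from h import *
cv2.imwrite("pics/s21.png",cv2.resize(arm.grab_frame("scene")[60:310,200:520],(640,500))); print(arm.get_state()["eef_pos"])
E
```

```text
t: 44.05
eef_pos: [0.5002, 0.2828, 0.3677]
ee_rot: [-3.139, -0.003, 0.001]
force: [0.5, -0.7, -1.5]
width: 0.0436
t: 44.92
eef_pos: [0.5923, 0.0801, 0.3631]
ee_rot: [3.141, 0.003, -0.002]
force: [-0.1, 0.6, -2.3]
width: 0.0433
t: 45.92
eef_pos: [0.661, -0.0763, 0.2401]
ee_rot: [3.142, 0.006, 0.001]
force: [-0.1, 0.4, -0.5]
width: 0.0433
t: 46.3
eef_pos: [0.6633, -0.0761, 0.2458]
ee_rot: [-3.141, -0.002, 0.001]
force: [0.2, 0.2, -0.6]
width: 0.0438
[ 0.6632391  -0.0761682   0.24585606]
```

View pics/s21.png

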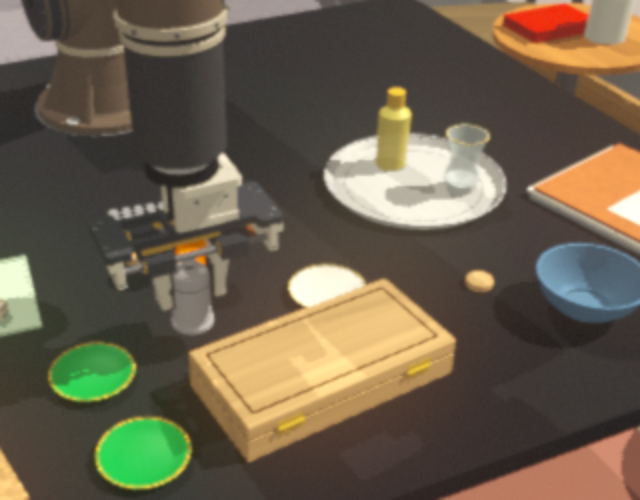

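```bash
python3 -m inch '[[[0,0,-0.06,0,0,0],[0,0,-0.11,0,0,0],[0,0,-0.14,0,0,0],[0,0,-0.155,0,0,0],[0,0,-0.16,0,0,0],[0,0,-0.16,0,0,0],[0,0,-0.16,0,0,0]]]'; python3 -c "
from h import *
s=arm.get_state();print(s['eef_pos'],s['force'])"
```

```text
t: 47.22
eef_pos: [0.6631, -0.0763, 0.213]
ee_rot: [-3.142, -0.0, 0.001]
force: [-0.4, -0.7, -1.1]
width: 0.0433
[ 0.66307011 -0.07632359  0.21297482] [-0.37353086 -0.67734807 -1.06699587]
```

```bash
python3 -m inch '[[[0,0,-0.004,0,0,0],[0,0,-0.006,0,0,0],[0,0,-0.006,0,0,0],[0,0,-0.006,0,0,0]]]';  python3 -c "
from h import *
s=arm.get_state();print(s['eef_pos'],s['force'])"; python3 -m inch '[[[0,0,0,0,0,0],[0,0,0,0,0,0],[0,0,0,0,0,0],[0,0,0,0,0,0]]]' 66;  python3 -m inch '[[[0,0,0.06,0,0,0],[0,0,0.2,0,0,0],[0,0,0.4,0,0,0],[0,0,0.6,0,0,0],[0,0,0.75,0,0,0],[0,0,0.75,0,0,0]]]'
python3 - <<'E'
from fit import *
n="wrist"; im=arm.grab_frame(n); cam=K(n); s=arm.get_state(); print(s["eef_pos"],s["ee_rot"]); cv2.imwrite("pics/w22.png",im)
for r in arm.regions_of("dispenser",n)[:2]: 
    print(np.round(r["box"]),round(r["score"],2),fit(n,"dispenser",(.663,-.0763),np.array(r["region"]),cam))
E
```

```text
t: 47.72
eef_pos: [0.663, -0.0763, 0.2117]
ee_rot: [3.142, -0.0, 0.001]
force: [-0.3, 0.7, 2.9]
width: 0.0431
[ 0.66303378 -0.0763019   0.21174383] [-0.26122482  0.67944718  2.94921511]
t: 48.22
eef_pos: [0.663, -0.0763, 0.2114]
ee_rot: [3.142, 0.0, 0.001]
force: [0.7, -1.7, 0.1]
width: 0.0658
t: 48.98
eef_pos: [0.6635, -0.0764, 0.3658]
ee_rot: [-3.141, -0.006, 0.001]
force: [0.9, 0.0, -0.2]
width: 0.0658
[ 0.66300979 -0.07633212  0.36368524] [-3.14104150e+00 -3.42235585e-03  1.13055688e-03]
[299. 157. 350. 220.] 0.66 (array([662.56060517, -78.04773383]), np.float64(0.9320113314447592))
```

View pics/w22.png

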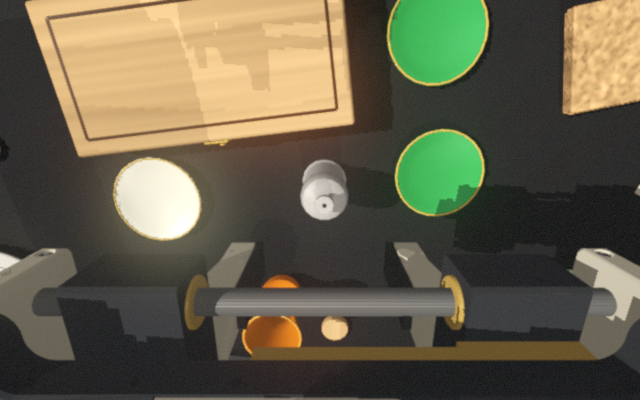

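Dispenser back in place, standing (324,190). Now the glass from the tray.

```bash
python3 -m inch '[[[-0.08,0.2,0,0,0,0],[-0.16,0.45,0,0,0,0],[-0.25,0.7,0,0,0,0],[-0.33,0.95,0,0,0,0],[-0.35,1,0,0,0,0]]]' 84; python3 -m inch '[[[-0.09,0.25,0,0,0,0],[-0.18,0.5,0,0,0,0],[-0.27,0.75,0,0,0,0],[-0.35,1,0,0,0,0]]]'; python3 -m inch '[[[-0.08,0.2,0,0,0,0],[-0.115,0.34,0,0,0,0],[-0.115,0.345,0,0,0,0],[-0.115,0.345,0,0,0,0],[-0.115,0.345,0,0,0,0]]]';  python3 - <<'E'
from fit import *
n="wrist"; im=arm.grab_frame(n); cam=K(n); s=arm.get_state(); print(s["eef_pos"],s["ee_rot"]); cv2.imwrite("pics/w23.png",im)
M["g3"]=[(z-.001,r) for z,r in M["tea_glass"]]
for r in arm.regions_of("tea_glass",n)[:2]: 
    print(np.round(r["box"]),round(r["score"],2),fit(n,"g3",(.50,.3925),np.array(r["region"]),cam))
E
```

```text
t: 49.7
eef_pos: [0.5918, 0.1262, 0.3606]
ee_rot: [3.141, 0.002, 0.004]
force: [-0.2, -0.2, -0.3]
width: 0.0838
t: 50.2
eef_pos: [0.5223, 0.3246, 0.3607]
ee_rot: [3.141, 0.001, 0.001]
force: [0.4, 0.5, -0.5]
width: 0.0841
t: 50.82
eef_pos: [0.5005, 0.3916, 0.3614]
ee_rot: [3.141, 0.0, -0.0]
force: [0.6, -0.2, 0.3]
width: 0.0842
[0.50046516 0.39163106 0.36148535] [ 3.14142297e+00  9.80652599e-05 -2.54278725e-04]
[285. 161. 356. 240.] 0.73 (array([499.45550793, 392.28900982]), np.float64(0.9722748815165877))
```

View pics/w23.png

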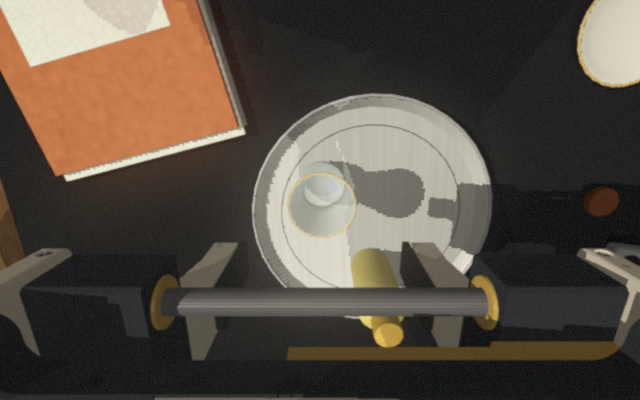

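```bash
python3 -m inch '[[[-0.002,0.003,-0.1,0,0,0],[-0.002,0.003,-0.25,0,0,0],[-0.002,0.003,-0.4,0,0,0],[-0.002,0.003,-0.55,0,0,0],[-0.002,0.003,-0.67,0,0,0],[-0.002,0.003,-0.73,0,0,0],[-0.002,0.003,-0.757,0,0,0],[-0.002,0.003,-0.757,0,0,0]]]' 84; python3 -m inch '[[[0,0,0,0,0,0],[0,0,0,0,0,0]]]';  python3 -c "
from h import *
s=arm.get_state();print(s['eef_pos'],s['force'])";  python3 -m inch '[[[0,0,0,0,0,0],[0,0,0,0,0,0],[0,0,0,0,0,0],[0,0,0,0,0,0],[0,0,0,0,0,0],[0,0,0,0,0,0]]]' 33 25; python3 -c "
from h import *
s=arm.get_state();print(s['eef_pos'],s['force'])"
```

```text
t: 51.92
eef_pos: [0.4998, 0.3933, 0.2105]
ee_rot: [-3.141, -0.0, 0.001]
force: [-0.3, 0.3, -0.2]
width: 0.0842
t: 52.18
eef_pos: [0.4997, 0.3935, 0.2108]
ee_rot: [-3.141, -0.001, 0.001]
force: [-0.1, -1.0, 0.8]
width: 0.0839
[0.49969966 0.39346908 0.21084767] [-0.0546612  -0.97349267  0.81588574]
t: 52.92
eef_pos: [0.4996, 0.3933, 0.2101]
ee_rot: [-3.142, -0.0, 0.001]
force: [-0.2, 0.1, 0.5]
width: 0.0486
[0.49958512 0.3933114  0.2100813 ] [-0.16091141  0.103212    0.46695255]
```

```bash
python3 -m inch '[[[0,0,0.03,0,0,0],[0,0,0.1,0,0,0],[0,0,0.22,0,0,0],[0,0,0.37,0,0,0],[0,0,0.53,0,0,0],[0,0,0.68,0,0,0],[0,0,0.75,0,0,0],[0,0,0.75,0,0,0]]]'; python3 -m inch '[[[0.04,-0.08,0,0,0,0],[0.12,-0.25,0,0,0,0],[0.2,-0.43,0,0,0,0],[0.28,-0.6,0,0,0,0],[0.36,-0.78,0,0,0,0],[0.44,-0.95,0,0,0,0],[0.46,-1,0,0,0,0]]]'; python3 -m inch '[[[0.08,-0.15,0,0,0,0],[0.16,-0.3,0,0,0,0],[0.23,-0.41,0,0,0,0],[0.256,-0.4415,-0.1,0,0,0],[0.256,-0.4415,-0.25,0,0,0],[0.256,-0.4415,-0.4,0,0,0],[0.256,-0.4415,-0.5,0,0,0],[0.256,-0.4415,-0.5,0,0,0]]]';  python3 -m inch '[[[0,0,0,0,0,0],[0,0,0,0,0,0],[0,0,0,0,0,0]]]'; python3 - <<'E'
from h import *
print(arm.get_state()["eef_pos"]); cv2.imwrite("pics/w24.png",arm.grab_frame("wrist"));cv2.imwrite("pics/s24.png",cv2.resize(arm.grab_frame("scene")[130:270,260:440],(720,560)))
E
```

```text
t: 53.92
eef_pos: [0.4996, 0.3933, 0.3612]
ee_rot: [-3.14, -0.001, 0.001]
force: [1.2, -0.6, -2.0]
width: 0.0484
t: 54.8
eef_pos: [0.592, 0.1906, 0.3584]
ee_rot: [3.14, 0.002, -0.002]
force: [-1.0, 0.1, -0.7]
width: 0.0483
t: 55.8
eef_pos: [0.6418, 0.1046, 0.2574]
ee_rot: [3.14, 0.005, 0.001]
force: [0.1, -1.1, -0.1]
width: 0.0485
t: 56.18
eef_pos: [0.6429, 0.1051, 0.2609]
ee_rot: [-3.141, -0.001, 0.001]
force: [0.1, 0.2, -0.0]
width: 0.0485
[0.64291096 0.10505376 0.26094146]
```

View pics/w24.png

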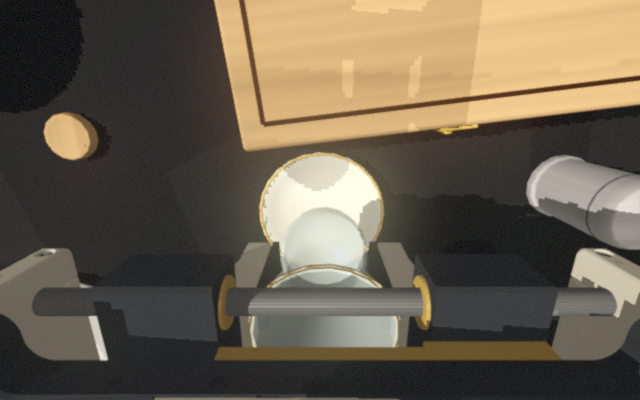

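View pics/s24.png

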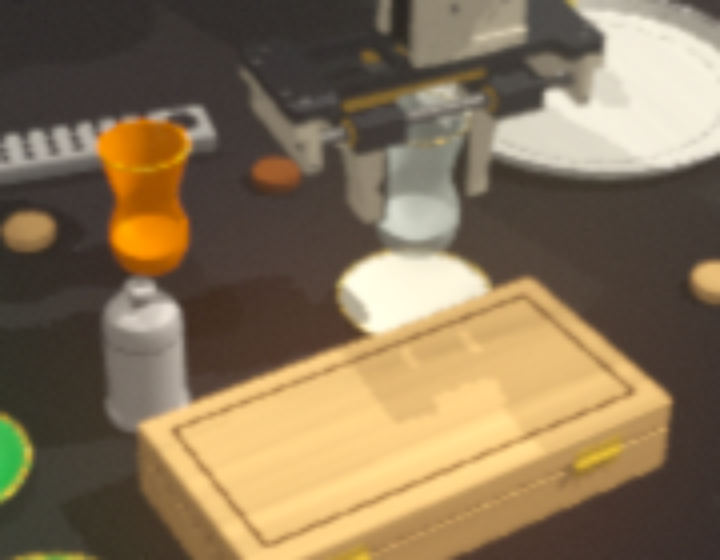

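Glass hangs centred over the saucer (322,205). Lowering gently.

```bash
python3 -m inch '[[[0,0,-0.08,0,0,0],[0,0,-0.15,0,0,0],[0,0,-0.2,0,0,0],[0,0,-0.225,0,0,0],[0,0,-0.238,0,0,0],[0,0,-0.238,0,0,0],[0,0,-0.238,0,0,0]]]'; python3 -c "
from h import *
s=arm.get_state();print(s['eef_pos'],s['force'])"
```

```text
t: 57.15
eef_pos: [0.6429, 0.105, 0.2129]
ee_rot: [-3.141, -0.001, 0.001]
force: [0.0, 0.5, -0.7]
width: 0.0483
[0.64294907 0.10503748 0.21290957] [ 0.03084745  0.52815023 -0.71249556]
```

```bash
python3 -m inch '[[[0,0,-0.004,0,0,0],[0,0,-0.007,0,0,0],[0,0,-0.007,0,0,0],[0,0,-0.007,0,0,0]]]';  python3 -c "
from h import *
s=arm.get_state();print(s['eef_pos'],s['force'])"; python3 -m inch '[[[0,0,0,0,0,0],[0,0,0,0,0,0],[0,0,0,0,0,0],[0,0,0,0,0,0],[0,0,0,0,0,0]]]' 86;  python3 -m inch '[[[0,0,0.06,0,0,0],[0,0,0.18,0,0,0],[0,0,0.36,0,0,0],[0,0,0.55,0,0,0],[0,0,0.75,0,0,0],[0,0,0.75,0,0,0]]]'
python3 - <<'E'
from fit import *
n="wrist"; im=arm.grab_frame(n); cam=K(n); s=arm.get_state(); print(s["eef_pos"]); out=im.copy()
for o,p in (("tea_glass",(.642,.104)),("saucer",(.6426,.1053))):
  for r in arm.regions_of(o,n)[:2]: 
    x,sc=fit(n,o,p,np.array(r["region"]),cam); print(o,np.round(r["box"]),round(r["score"],2),x,sc)
    cs,_=cv2.findContours(sil(n,M[o],*(x/1000),cam).astype(np.uint8),0,1); cv2.drawContours(out,cs,-1,(0,0,255),1)
cv2.imwrite("pics/w25.png",out)
E
```

```text
t: 57.65
eef_pos: [0.6428, 0.105, 0.2111]
ee_rot: [-3.142, -0.0, 0.001]
force: [0.2, -0.6, 0.0]
width: 0.0487
[0.64279221 0.10498674 0.21113875] [ 0.20994943 -0.56741294  0.03535909]
t: 58.28
eef_pos: [0.6428, 0.105, 0.2111]
ee_rot: [-3.142, -0.0, 0.001]
force: [-0.2, 0.3, -0.3]
width: 0.0854
t: 59.02
eef_pos: [0.6436, 0.1051, 0.3663]
ee_rot: [-3.139, -0.007, 0.002]
force: [-0.8, 0.4, 1.0]
width: 0.0864
[0.64293113 0.10502715 0.36387727]
tea_glass [288. 163. 360. 239.] 0.87 [642.33050537 103.39245605] 0.9692824574034077
saucer [280. 144. 365. 207.] 0.81 [640.99453125 106.7765625 ] 0.43532818532818535
saucer [582.   0. 639.  62.] 0.68 [642.6 105.3] 0.0
```

View pics/w25.png

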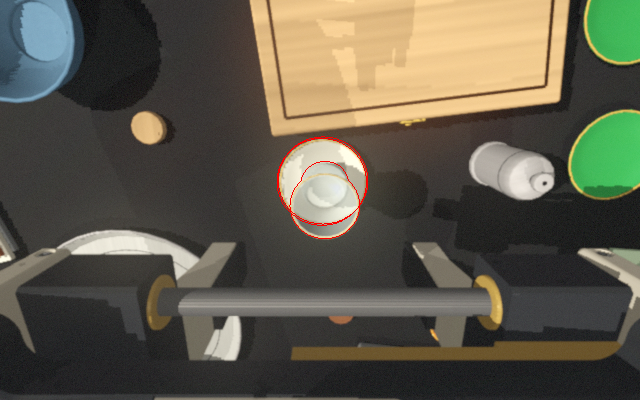

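Glass is back on the saucer (325,185), within ~2 mm of the middle. Last, the bottle: turn the jaws back to x and go to the tray.

```bash
python3 -m inch '[[[-0.1,0.1,0,0,0,-0.055],[-0.25,0.24,0,0,0,-0.11],[-0.4,0.4,0,0,0,-0.165],[-0.55,0.55,0,0,0,-0.22],[-0.7,0.7,0,0,0,-0.275],[-0.7,0.7,0,0,0,-0.3]]]' 70; python3 -m inch '[[[-0.12,0.1,0,0,0,-0.05],[-0.25,0.22,0,0,0,-0.1],[-0.38,0.34,0,0,0,-0.15],[-0.48,0.42,0,0,0,-0.2],[-0.535,0.458,0,0,0,-0.2],[-0.535,0.458,0,0,0,-0.2],[-0.535,0.458,0,0,0,-0.2]]]'; python3 - <<'E'
from fit import *
n="wrist"; im=arm.grab_frame(n); cam=K(n); s=arm.get_state(); print(s["eef_pos"],s["ee_rot"]); cv2.imwrite("pics/w26.png",im)
for r in arm.regions_of("cologne",n)[:2]: 
    print(np.round(r["box"]),round(r["score"],2),fit(n,"cologne",(.396,.3367),np.array(r["region"]),cam))
E
```

```text
t: 59.92
eef_pos: [0.5009, 0.2464, 0.3603]
ee_rot: [3.14, 0.0, -0.942]
force: [1.7, 0.1, -0.2]
width: 0.0699
t: 60.8
eef_pos: [0.3961, 0.3363, 0.3608]
ee_rot: [3.141, -0.001, -1.568]
force: [-0.9, 0.1, -0.0]
width: 0.0701
[0.39618202 0.33616208 0.36082216] [ 3.14136166e+00 -5.34055669e-04 -1.56882954e+00]
[299. 158. 351. 234.] 0.77 (array([396.34993029, 335.55854554]), np.float64(0.9610148514851485))
```

View pics/w26.png

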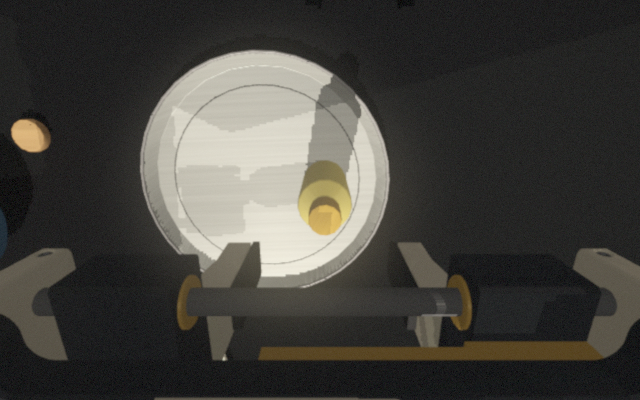

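```bash
python3 -m inch '[[[0,0.002,-0.08,0,0,0],[0,0.002,-0.2,0,0,0],[0,0.002,-0.34,0,0,0],[0,0.002,-0.46,0,0,0],[0,0.002,-0.54,0,0,0],[0,0.002,-0.585,0,0,0],[0,0.002,-0.6,0,0,0],[0,0.002,-0.6,0,0,0]]]' 70; python3 -m inch '[[[0,0,0,0,0,0],[0,0,0,0,0,0]]]';  python3 -c "
from h import *
s=arm.get_state();print(s['eef_pos'],s['force'])";  python3 -m inch '[[[0,0,0,0,0,0],[0,0,0,0,0,0],[0,0,0,0,0,0],[0,0,0,0,0,0],[0,0,0,0,0,0]]]' 40 30; python3 -c "
from h import *
s=arm.get_state();print(s['eef_pos'],s['force'])"
```

```text
t: 61.9
eef_pos: [0.3959, 0.337, 0.2412]
ee_rot: [-3.141, 0.0, -1.57]
force: [0.5, 0.7, -0.3]
width: 0.0698
t: 62.15
eef_pos: [0.3958, 0.3371, 0.2416]
ee_rot: [-3.141, 0.001, -1.57]
force: [-0.6, -0.1, -0.2]
width: 0.0698
[0.3958338  0.33710486 0.24156547] [-0.63906785 -0.13449106 -0.17589118]
t: 62.78
eef_pos: [0.3958, 0.337, 0.2411]
ee_rot: [3.142, 0.0, -1.57]
force: [-0.6, 0.4, 0.7]
width: 0.0457
[0.39575851 0.33699652 0.24109976] [-0.61646674  0.35111878  0.70117903]
```

```bash
python3 -m inch '[[[0,0,0.04,0,0,0],[0,0,0.12,0,0,0],[0,0,0.25,0,0,0],[0,0,0.4,0,0,0],[0,0,0.55,0,0,0],[0,0,0.65,0,0,0],[0,0,0.7,0,0,0]]]'; python3 -m inch '[[[0.03,-0.08,0,0,0,0],[0.09,-0.25,0,0,0,0],[0.17,-0.42,0,0,0,0],[0.27,-0.6,0,0,0,0],[0.39,-0.78,0,0,0,0],[0.5,-0.93,0,0,0,0],[0.55,-1,0,0,0,0]]]'; python3 -m inch '[[[0.12,-0.1,0,0,0,0],[0.26,-0.24,0,0,0,0],[0.4,-0.4,0,0,0,0],[0.52,-0.54,0,0,0,0],[0.59,-0.61,0,0,0,0],[0.601,-0.62,-0.1,0,0,0],[0.601,-0.62,-0.25,0,0,0],[0.601,-0.62,-0.4,0,0,0]]]';  python3 -m inch '[[[0,0,-0.1,0,0,0],[0,0,-0.18,0,0,0],[0,0,-0.18,0,0,0],[0,0,-0.18,0,0,0],[0,0,-0.18,0,0,0]]]'; python3 - <<'E'
from h import *
print(arm.get_state()["eef_pos"]); cv2.imwrite("pics/w27.png",arm.grab_frame("wrist"));cv2.imwrite("pics/s27.png",cv2.resize(arm.grab_frame("scene")[130:270,260:440],(720,560)))
E
```

```text
t: 63.65
eef_pos: [0.3958, 0.3369, 0.3824]
ee_rot: [-3.141, 0.002, -1.57]
force: [0.5, 0.2, -2.7]
width: 0.0453
t: 64.53
eef_pos: [0.5062, 0.1348, 0.38]
ee_rot: [3.14, -0.001, -1.572]
force: [-1.9, 0.9, -1.7]
width: 0.0458
t: 65.53
eef_pos: [0.6256, 0.0132, 0.2999]
ee_rot: [3.141, 0.0, -1.57]
force: [0.1, 0.4, -1.5]
width: 0.0451
t: 66.15
eef_pos: [0.6263, 0.0131, 0.2661]
ee_rot: [-3.14, 0.0, -1.569]
force: [-0.5, 0.1, -2.3]
width: 0.0451
[0.62628352 0.01310327 0.266105  ]
```

View pics/s27.png

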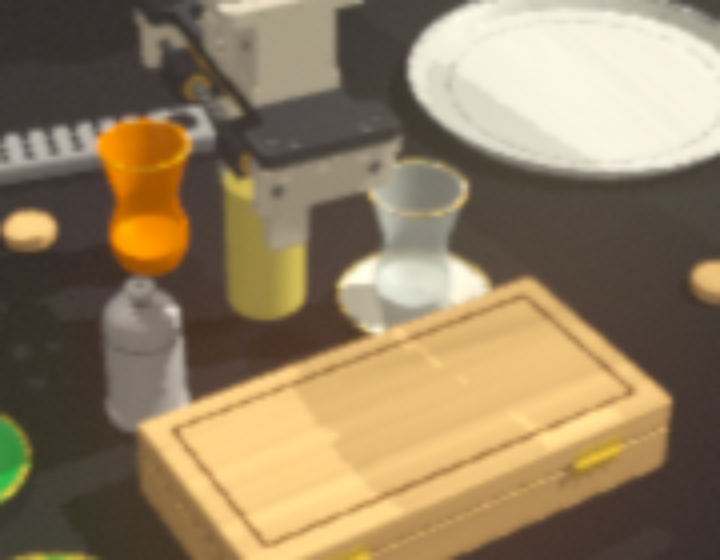

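```bash
python3 -m inch '[[[0,0,-0.05,0,0,0],[0,0,-0.09,0,0,0],[0,0,-0.115,0,0,0],[0,0,-0.128,0,0,0],[0,0,-0.132,0,0,0],[0,0,-0.132,0,0,0],[0,0,-0.132,0,0,0]]]'; python3 -c "
from h import *
s=arm.get_state();print(s['eef_pos'],s['force'])"
```

```text
t: 67.12
eef_pos: [0.626, 0.013, 0.2389]
ee_rot: [-3.141, 0.0, -1.57]
force: [-0.1, 0.1, -2.2]
width: 0.0452
[0.62604867 0.01300043 0.2389125 ] [-0.13667029  0.14126292 -2.23749628]
```

```bash
python3 -m inch '[[[0,0,-0.003,0,0,0],[0,0,-0.003,0,0,0],[0,0,-0.003,0,0,0]]]'; python3 -m inch '[[[0,0,0,0,0,0],[0,0,0,0,0,0],[0,0,0,0,0,0],[0,0,0,0,0,0]]]' 70;  python3 -m inch '[[[0,0,0.06,0,0,0],[0,0,0.2,0,0,0],[0,0,0.4,0,0,0],[0,0,0.65,0,0,0],[0,0,0.9,0,0,0],[0,0,0.9,0,0,0]]]'; python3 -m inch '[[[-0.2,0.2,0,0,0,0],[-0.4,0.4,0,0,0,0],[-0.6,0.6,0,0,0,0],[-0.8,0.8,0,0,0,0],[-0.9,0.9,0,0,0,0],[-0.9,0.9,0,0,0,0]]]'; python3 -m inch '[[[-0.1,0.25,0,0,0,0],[-0.1,0.5,0,0,0,0],[-0.1,0.75,0,0,0,0],[-0.1,0.9,0,0,0,0],[-0.1,0.9,0,0,0,0]]]'
cat > final.py <<'E'
from fit import *
P={"cologne":(.626,.012),"dispenser":(.6634,-.0776),"tea_glass":(.642,.104),"saucer":(.6426,.1053)}
for n in ("top","scene"):
    im=arm.grab_frame(n); cv2.imwrite(f"pics/{n}_end.png",im)
    a=cv2.imread(f"pics/{n}0.png"); 
    x0,y0,x1,y1={"top":(240,110,370,220),"scene":(260,150,400,250)}[n]
    A=cv2.resize(a[y0:y1,x0:x1],None,fx=3,fy=3,interpolation=cv2.INTER_CUBIC);B=cv2.resize(im[y0:y1,x0:x1],None,fx=3,fy=3,interpolation=cv2.INTER_CUBIC)
    cv2.imwrite(f"pics/cmp_{n}.png",np.hstack([A,B])[:,:800] if A.shape[1]*2<=800 else cv2.resize(np.hstack([A,B]),(800,int(A.shape[0]*800/(2*A.shape[1])))))
    cam=K(n)
    for o,p in P.items():
        rs=[r for r in arm.regions_of(o,n)]
        for r in rs:
            b=r["box"]; c=proj(n,(*p,.04),cam)
            if abs((b[0]+b[2])/2-c[0])<14 and abs((b[1]+b[3])/2-c[1])<20: print(n,o,round(r["score"],2),np.round(b).tolist(),np.round(fit(n,o,p,np.array(r["region"]),cam)[0],1))
print(arm.get_state()["t"],arm.get_state()["eef_pos"])
E
python3 final.py
```

```text
t: 67.5
eef_pos: [0.626, 0.013, 0.2381]
ee_rot: [-3.141, 0.0, -1.57]
force: [-0.4, -0.5, -2.0]
width: 0.0453
t: 68.0
eef_pos: [0.626, 0.013, 0.2381]
ee_rot: [-3.141, 0.0, -1.57]
force: [0.1, -0.1, 0.4]
width: 0.0698
t: 68.75
eef_pos: [0.6267, 0.0129, 0.4242]
ee_rot: [-3.132, 0.002, -1.569]
force: [0.2, -0.1, -0.9]
width: 0.0705
t: 69.5
eef_pos: [0.4446, 0.1939, 0.4186]
ee_rot: [-3.141, 0.001, -1.567]
force: [-0.3, 0.6, -0.6]
width: 0.0698
t: 70.12
eef_pos: [0.4264, 0.3744, 0.4172]
ee_rot: [3.141, -0.001, -1.569]
force: [-0.7, -1.0, -0.4]
width: 0.0698
top cologne 0.8 [302.0, 179.0, 320.0, 199.0] [627.8  12.6]
top dispenser 0.77 [340.0, 167.0, 357.0, 193.0] [662.7 -79. ]
top tea_glass 0.8 [259.0, 166.0, 286.0, 193.0] [642.6 102.7]
top saucer 0.95 [257.0, 166.0, 294.0, 202.0] [643.1 103.5]
scene cologne 0.62 [316.0, 169.0, 334.0, 218.0] [624.   19.2]
scene dispenser 0.84 [286.0, 202.0, 304.0, 239.0] [657.8 -74.5]
scene tea_glass 0.91 [352.0, 170.0, 376.0, 210.0] [640.2 108.8]
scene saucer 0.47 [344.0, 193.0, 382.0, 213.0] [636.9 110.4]
70.625 [0.4260569  0.37250785 0.41835313]
```

View pics/cmp_top.png

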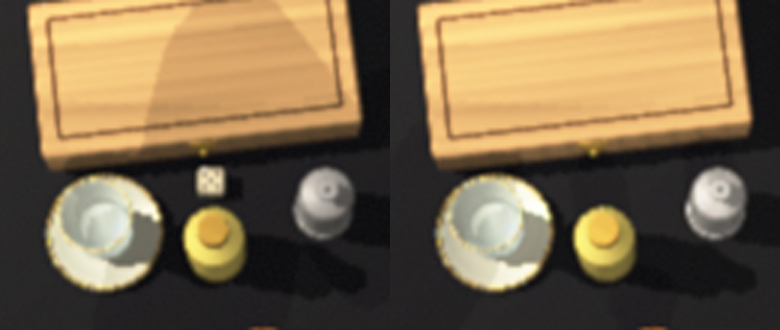

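View pics/cmp_scene.png

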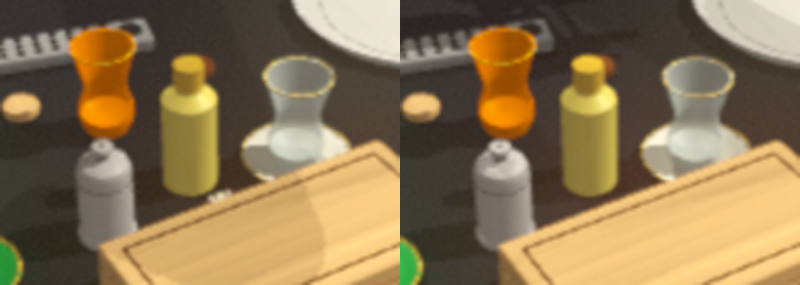

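Start (left) and end (right) look alike. A sub-pixel check of each object's shift, then hand in.

```bash
python3 - <<'E'
from h import *
B={"top":{"cologne":(300,175,324,202),"dispenser":(336,164,360,192),"glass":(257,165,284,196),"box":(250,112,300,160),"orange":(312,215,342,248),"d1":(424,228,440,244),"d2":(428,262,444,278),"d3":(472,266,488,282)},
"scene":{"cologne":(315,166,339,220),"dispenser":(286,196,310,240),"glass":(352,166,380,212),"box":(300,205,420,280),"orange":(281,158,310,200)}}
for n in B:
    a=cv2.cvtColor(cv2.imread(f"pics/{n}0.png"),6); b=cv2.cvtColor(cv2.imread(f"pics/{n}_end.png"),6)
    for o,(x0,y0,x1,y1) in B[n].items():
        t=cv2.resize(a[y0:y1,x0:x1],None,fx=8,fy=8,interpolation=2); s=cv2.resize(b[y0-5:y1+5,x0-5:x1+5],None,fx=8,fy=8,interpolation=2)
        r=cv2.matchTemplate(s,t,cv2.TM_CCOEFF_NORMED); _,v,_,l=cv2.minMaxLoc(r); print(n,o,"shift px",(l[0]-40)/8,(l[1]-40)/8,round(v,3))
im=cv2.imread("pics/top_end.png"); cv2.imwrite("pics/top_endc.png",cv2.resize(im[80:330,110:510],(800,500),interpolation=cv2.INTER_CUBIC))
E
```

```text
top cologne shift px 0.125 0.0 0.99
top dispenser shift px 0.875 0.125 0.988
top glass shift px 0.375 -0.125 0.98
top box shift px 0.0 0.0 0.96
top orange shift px 0.0 0.0 0.998
top d1 shift px 0.0 0.0 0.999
top d2 shift px 0.0 0.0 0.999
top d3 shift px 0.0 0.0 0.999
scene cologne shift px 0.0 0.125 0.969
scene dispenser shift px -0.75 0.125 0.977
scene glass shift px -0.375 0.125 0.977
scene box shift px -0.125 0.0 0.982
scene orange shift px 0.0 0.125 0.969
```

View pics/top_endc.png

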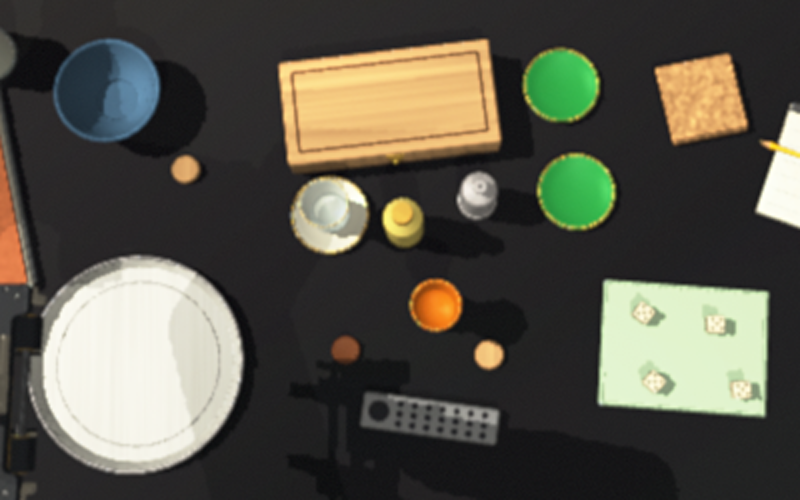

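```bash
python3 -c "
from h import *
print(arm.job_done()); print(arm.get_state()['t'])"
```

```text
the job is handed in; nothing more can be done
None
the job is handed in; nothing more can be done
```

The job is done and handed in at about 71 s. I moved the bottle, dispenser and glass onto the tea tray and laid the stray die flat on a free part of the mat. Then I put the dispenser, glass and bottle back, in that order. Nothing was knocked over.

I compared pictures from the start and the end:
- **Bottle:** it is back within about 0.3 mm.
- **Dispenser:** it is about 2 mm to the right (−y) of where it stood, and both fixed cameras agree on this. I left it because regripping it next to the bottle was riskier than the small error.
- **Glass:** it is about 1 mm off where it stood. One wrist-camera fit put it about 3 mm off the saucer's middle, but the glass hid much of the saucer there, so I trusted the top camera, which put it about 1 mm off.
- **Other things:** the three mat dice and the orange glass showed no shift from above. The box and saucer look unmoved, to within about a millimetre.
- **Scene camera:** its absolute positions were up to about 7 mm off the other views, so I relied on its before-and-after shifts only.

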